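Fetch the jig from behind the spools and the bead jar

TASK

The lime-green jig body lies on the upturned stool, hemmed in behind two empty line spools and the glass bead jar. Stand both spools and the jar on the grey rubber mat, then lay the jig in the empty groove of the open jig box, and after that put the spools and the jar back upright on the stool, each exactly where it stood at the start. Do not knock any of these three over, and leave the scale hook, the lantern and the mug where they are.

Things in the scene. Friction and masses are not known exactly. Their poses are not given: they have to be found in the camera images.
- spool_orange_mid (a point): Empty orange plastic line spool standing upright on the seat's upward-facing underside (28 mm above the deck): 88 mm tall, round flanges 62 mm in diameter and 7 mm thick at top and bottom, core 34 mm in diameter between them, 60 g. The point is its centre, 44 mm above its foot; z along its axis (up).
- spool_blue_mid (a point): Empty blue plastic line spool, same size and kind as the orange one, upright on the stool. The point is its centre, 44 mm above its foot; z up. The two spools and the jar stand in an arc on the robot's side of the jig, 5 to 15 mm apart; which of them is left, middle or right changes from start to start.
- bead_jar_mid (a point): Round glass jar of coloured beads with a flat steel screw lid, closed, upright on the stool: straight-sided, 62 mm in diameter over glass and lid alike, 88 mm tall (the lid is the top 18 mm), about 220 g. The point is its centre, 44 mm above its foot; z up.
- jig_mid (a point): Lime-green slab-sided jig body of hard silicone lying on the stool just beyond the arc of spools and jar: 84 mm long, its middle 46 mm a flat-sided bar 24 x 24 mm, the ends narrower (14 to 18 mm), about 70 g. The point is its centre, 12 mm above its underside; x along its length, z up. Beyond it the stool is free for about 60 mm.
- stool: Low jackfruit-wood stool upside down on the deck, fixed: seat 320 x 320 mm, its upward underside 28 mm above the deck; round it four apron boards, inner faces 129 mm from the centre, tops 68 mm above the deck; four square 36 mm legs, centred at +-128 mm in x and y, reach 138 mm above the deck. Origin: its centre at deck level; x (away from the robot) and y along its sides, z up.
- mat_mid (a point): Side area: ribbed grey rubber mat, 270 mm (x) by 150 mm (y), 4 mm thick, fixed on the deck left or right of the stool, empty at the start. The point is the centre of its top face; x along its long side, z up. The three things fit on it in a row along x, 85 mm apart.
- groove (a point): Empty groove in the black insert (top 22 mm above deck) of the open navy jig box, fixed on the deck across the stool from the mat. Groove: 40 mm wide (x), 100 mm long (y), 6 mm deep. The point is the centre of its floor, 16 mm above deck; z up. Like grooves at +60 and +120 mm in x hold a pink and a silver jig, 18 mm proud of the insert. The lime jig may lie either way round.
- scale_hook: Stainless steel scale hook with an eye, 105 mm long, 13 mm thick at most, lying on the stool near its edge that faces the robot, not in the way. Leave it. Origin under its middle.
- lantern: Grey aluminium lantern with a toggle switch and a wire bail, 68 mm in diameter, 162 mm tall, standing on the deck well to the left, outside the mat or box. Leave it. Origin: centre of its foot.
- mug: White mug, 76 mm in diameter, 85 mm tall, standing on the deck well to the right, outside the mat or box. Leave it. Origin: centre of its foot.
Mind the look-alikes: they are no part of the job. What is shaped like the part that bears spool_orange_mid but brown is not meant. There is more than one size of the part that bears spool_blue_mid; the job needs the smaller.

How it is judged:
By the outcome, as a careful person would: the job done as asked, in the order asked, and still so for the second after the job is handed in, with the robot touching nothing.
It also fails if it takes over 141 s, if anything falls off the work surface, if the arm or the gripper's body presses on something with over 40 N, if the wrist force passes 120 N, or if a joint passes its speed limit or range.

ROBOT

A 6-joint arm with a two-finger parallel gripper is mounted at the origin on the work surface. World frame = base frame: x ahead of the robot, y to its left, z up, the work surface at z = 0. Lengths are in mm, angles in degrees, forces in N, time in s.
With the tool pointing down it reaches from about 350 to 775 mm from the base axis. Payload 5.5 kg.
Tool frame: the origin (TCP) lies at the very end of the fingers, on their centre line; the grasp point (between the pads) lies 19 mm behind it; z points along the fingers, y is the line along which they close (so a half turn about z gives the same grasp; the last joint's range is limited). The gripper opens to 85 mm and grips with 20 to 120 N. Pads are 22 mm wide; open, the fingers measure 114 mm over their backs; the gripper's body (76 mm by 85 mm) begins 54 mm behind the grasp point. The pads swing forward as they close: fully open they stand 13 mm farther back than shut.
Start: joints at [56.001, 17.945, 2.641, 74.691, 0, 82.002], TCP at [252.103, 516.837, 195.523] pointing down, gripper open.
Joint ranges: [-158.12, 158.12], [-49.38, 96.58], [-58.88, 72.47], [-126.05, 133.96], [-84.25, 85.87], [-180, 180]. Speed limits (degrees/s): [147.25, 147.25, 180, 180, 180, 180].

INTERFACE

Orientations are given as a 3x3 rotation matrix whose columns are the frame's x, y, z axes.
In Python, from station import r gives the robot as it stands.
- The arm moves only by the shell command python3 -m creep 'ROWS' [FORCE]. ROWS is a JSON object of lists of equal length, an entry for each row: "xyz": the shift along the world's x, y, z normalised to -1 to 1, where 1 is 300 mm, a list of three; "rot": the turn, a rotation vector about the world's x, y, z normalised to -1 to 1, where 1 is 90 degrees, a list of three; "fingers": the closure, from -1 (fully open) to 1 (shut). A call has 1 to 12 rows; each row shifts and turns the commanded pose from where the row before left it; what a row does not reach is not made up. A row lasts 1/10 s, in which the tool goes at most 50 mm and 8.59 degrees, less where a joint would pass 70% of its speed; a pose out of reach is approached as far as the arm can. A call with a number of a shift or a turn outside -1 to 1 is refused whole. A call with a gripper value outside its range is refused whole. The fingers move at their own pace and stop on an object; FORCE is the grip in N (left out, the last holds). Time passes only in rows, so rows that do not move let the fingers close. It gives the time, the measured TCP pose, the force, the opening and the grip force at its end, in the units of the state.
- r.get_state(): the state, without advancing time (a new reading comes with each control period).
- r.read_camera(name): name is "scene" or "top" or "wrist"; returns a dict with "color" (480x640x3 uint8, red, green, blue), "K" (3x3 intrinsics, pixels), "distortion" ([k1, k2, p1, p2, k3] as OpenCV has them; the pictures are not rectified), "R" (3x3) and "t" (3): a world point X has camera coordinates R X + t. Camera axes: x right, y down, z forward; pixel columns grow to the right and rows downward; lengths in mm; the calibration is good to about 2 mm. A picture is of the moment at which its call begins. There is no depth.
- r.job_done(): hands the job in; it is judged then, once.
The state is a dict: "t": time; "joint_pos": joint angles; "joint_vel": joint speeds; "joint_efforts": joint torques, N m; "tcp_pos": TCP position; "eef_rot": TCP orientation; "contact_force": force on the tool from outside, world axes, zero at the start; "wrist_torque": the same for the moment, N m; "opening": finger opening in mm; "gripper_force": force on a finger pad.
Only numpy, scipy, OpenCV 4.12 (cv2) and the standard library are available. Lean on these libraries where they do the work, as an engineer would, in place of code of your own. Each camera call takes 0.05 s, during which the arm holds its last target. There are 200 camera calls.

## Working session

There is one attempt and no reset: what is moved stays moved. The work goes in short steps, Python scripts to look and compute and a shell command to move; the robot and the scene stay as the last step left them, time stands still between calls to the robot, and variables do not carry over. Pictures are saved under pics/ and viewed, at most 14 in all, crops included, and the job is handed in when it is done.

```bash
mkdir -p pics
python3 - <<'E'
from station import r
import cv2,json
s=r.get_state();print(s['t'],s['tcp_pos'],s['opening'])
for n in ['top','scene']:
    c=r.read_camera(n);cv2.imwrite(f'pics/{n}0.png',c['color'][...,::-1]);print(n,c['K'],c['distortion'],c['R'],c['t'])
E
```

```text
0.0 [251.75814616 516.32073004 194.61043841] 84.90771362198794
top [[528.95331524   0.         314.97978795]
 [  0.         528.95331524 239.70696467]
 [  0.           0.           1.        ]] [-0.13247025  0.          0.          0.          0.        ] [[ 0.01913169 -0.99949505 -0.02536978]
 [-0.98546048 -0.0145663  -0.16927924]
 [ 0.16882422  0.02823952 -0.98524155]] [   6.43653333  584.85262516 1347.05073364]
scene [[505.25270225   0.         317.60299594]
 [  0.         505.25270225 239.54380439]
 [  0.           0.           1.        ]] [-0.00092755  0.          0.          0.          0.        ] [[ 0.8726345   0.48799884  0.01913561]
 [ 0.34514641 -0.58851874 -0.73110851]
 [-0.34551844  0.64459509 -0.6819928 ]] [-492.45275774 -163.52585214 1613.62698539]
```

View pics/top0.png

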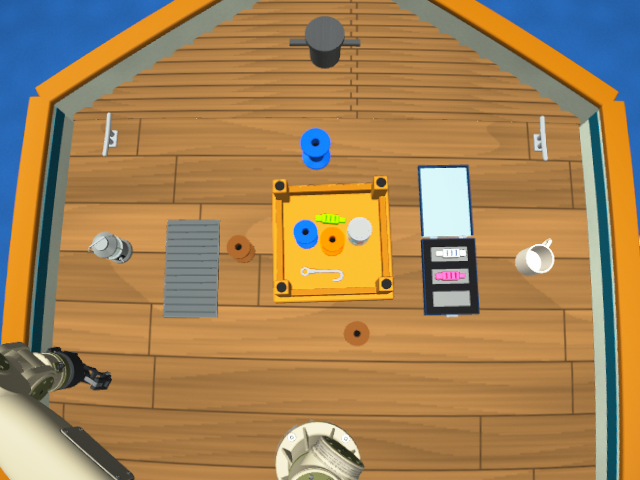

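View pics/scene0.png

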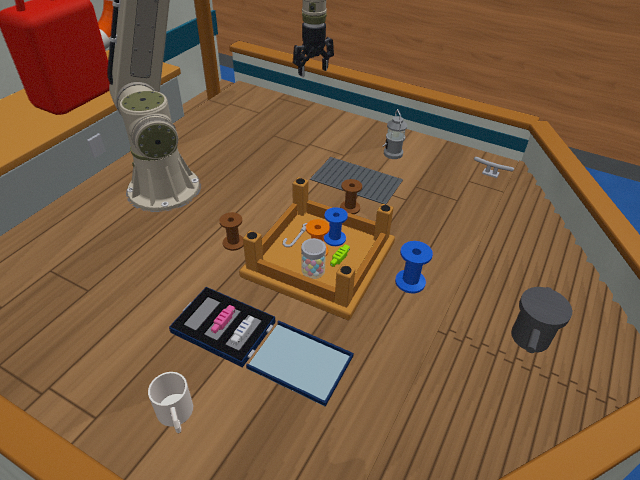

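Top view, in pixels:
- **Blue candidates:** small spool on the stool (306,232), and a big blue one beyond it (316,145), which I reject.
- **Orange candidates:** orange spool (333,240), and brown ones at (239,247) and (357,333), which I reject.
- **Others:** jar lid (360,230), lime jig (330,218), with pink and silver jigs in the box at (450,275) and (450,253).
- **Destinations:** empty groove (451,299), mat (191,269).

Next I fit the poses and check the choice in a crop.

```bash
cat > h.py <<'E'
import numpy as np,cv2
from station import r
def proj(c,X):
    X=np.atleast_2d(np.asarray(X,float)); rv=cv2.Rodrigues(c['R'])[0]
    return cv2.projectPoints(X,rv,np.asarray(c['t'],float),c['K'],np.array(c['distortion']))[0][:,0]
def back(c,px,z):
    u=cv2.undistortPoints(np.array(px,float).reshape(-1,1,2),c['K'],np.array(c['distortion']))[:,0]
    d=np.c_[u,np.ones(len(u))]@c['R']; C=-c['R'].T@c['t']
    return C+d*((z-C[2])/d[:,2])[:,None]
def circ(x,y,z,R):
    a=np.linspace(0,2*np.pi,60); return np.c_[x+R*np.cos(a),y+R*np.sin(a),np.full(60,z)]
E
python3 - <<'E'
from h import *
c=r.read_camera('top');im=c['color']
print('cam',-c['R'].T@c['t'])
P=lambda px,z:back(c,px,z).round(1).tolist()
print('spools,jar tops',P([(305.5,229),(332.5,237),(360,227.5)],116))
print('holes blue/orange',P([(306,232),(333,240)],116))
hsv=cv2.cvtColor(im,cv2.COLOR_RGB2HSV)
m=cv2.inRange(hsv,(32,120,100),(50,255,255));m[:200]=0;m[235:]=0
ys,xs=np.nonzero(m);print('jig',P([(xs.mean(),ys.mean())],40),cv2.minAreaRect(np.c_[xs,ys].astype(np.float32)))
print('mat corners',P([(166,220),(219,220),(164,317),(217,318)],4))
print('legs',P([(280,186),(381,182),(282,287),(386,284)],138))
print('groove corners',P([(433,291),(469,291),(433,306),(470,306)],16))
print('pink,silver',P([(450,275),(451,253)],34))
print('brown1, brown2, bigblue',P([(238,246),(357,333),(315,142)],88))
def ov(c,im,f):
    big=cv2.resize(im,None,fx=f,fy=f,interpolation=cv2.INTER_CUBIC); return big
v=im[170:310,230:430];v=cv2.resize(v,None,fx=4,fy=4,interpolation=cv2.INTER_CUBIC)
cv2.imwrite('pics/crop1.png',v[...,::-1])
E
```

```text
cam [ 348.81121733  -23.08763995 1426.33705577]
spools,jar tops [[600.4, 38.9, 116.0], [580.9, -29.5, 116.0], [606.2, -98.5, 116.0]]
holes blue/orange [[592.7, 37.5, 116.0], [573.3, -30.8, 116.0]]
jig [[644.0, -22.3, 40.0]] ((330.4828186035156, 218.7069091796875), (29.31505584716797, 9.633275985717773), 4.763641834259033)
mat corners [[642.3, 435.7, 4.0], [644.0, 284.9, 4.0], [373.3, 424.2, 4.0], [374.7, 277.6, 4.0]]
legs [[705.9, 104.8, 138.0], [719.6, -149.8, 138.0], [451.2, 92.2, 138.0], [462.6, -161.4, 138.0]]
groove corners [[456.3, -300.2, 16.0], [457.3, -397.6, 16.0], [416.4, -299.8, 16.0], [417.3, -399.4, 16.0]]
pink,silver [[497.8, -342.7, 34.0], [556.8, -346.6, 34.0]]
brown1, brown2, bigblue [[558.7, 213.6, 88.0], [343.1, -94.3, 88.0], [842.3, 20.3, 88.0]]
```

View pics/crop1.png

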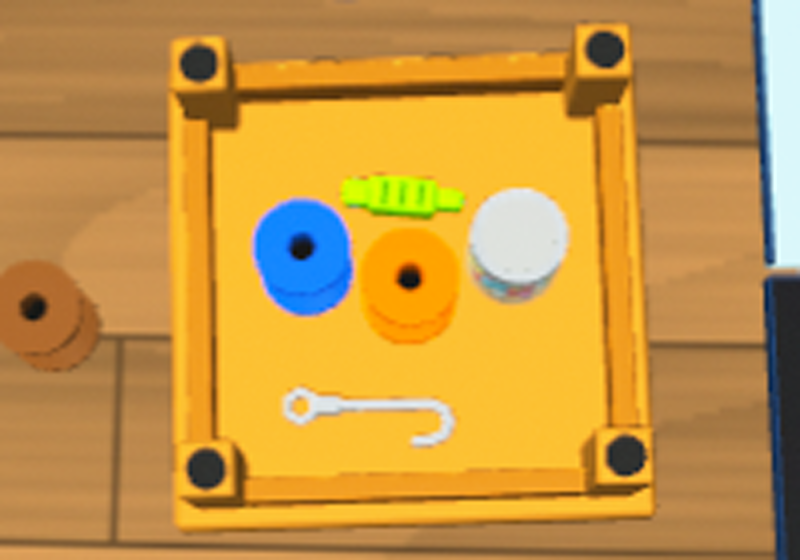

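The crop confirms it: the small blue spool is the left one, orange is in the middle and the jar is on the right, with the jig behind them and the hook in front. The legs match ±128 mm about a stool centre of roughly (585,-28), yawed about 3°. Next: move above the stool and look from near.

```bash
python3 -c "
from station import r
print(r.get_state()['eef_rot'].round(3) if hasattr(r.get_state()['eef_rot'],'round') else r.get_state()['eef_rot'])"
python3 -m creep '{"xyz":[[0,0,0.15],[0,0,0.15],[0.1,-0.12,0.1],[0.1,-0.12,0],[0.1,-0.12,0],[0.1,-0.12,0]],"rot":[[0,0,0],[0,0,0],[0,0,0],[0,0,0],[0,0,0],[0,0,0]],"fingers":[-1,-1,-1,-1,-1,-1]}' 40
```

```text
[[-0.899  0.438 -0.001]
 [ 0.438  0.899 -0.001]
 [ 0.    -0.001 -1.   ]]
t: 0.75
tcp_pos: [369.8, 375.3, 312.6]
eef_rot: [[-0.899, 0.438, 0.0], [0.438, 0.899, 0.0], [-0.0, 0.0, -1.0]]
contact_force: [0.8, 0.5, -0.3]
opening: 85.3
gripper_force: 0.0
```

```bash
python3 -m creep '{"xyz":[[0.08,-0.147,0],[0.08,-0.147,0],[0.08,-0.147,0],[0.08,-0.147,0],[0.08,-0.147,0],[0.08,-0.147,0],[0.08,-0.147,0],[0.08,-0.147,0],[0.08,-0.147,0],[0,0,0],[0,0,0],[0,0,0]],"rot":[[0,0,-0.089],[0,0,-0.089],[0,0,-0.089],[0,0,-0.089],[0,0,-0.089],[0,0,-0.089],[0,0,-0.089],[0,0,-0.089],[0,0,0],[0,0,0],[0,0,0],[0,0,0]],"fingers":[-1,-1,-1,-1,-1,-1,-1,-1,-1,-1,-1,-1]}' 40
python3 - <<'E'
from h import *
c=r.read_camera('wrist');cv2.imwrite('pics/w1.png',c['color'][...,::-1]);print('cam',-c['R'].T@c['t'],c['R'][2]);np.savez('w1.npz',**{k:np.array(v) for k,v in c.items()})
E
```

```text
t: 1.95
tcp_pos: [583.6, -18.1, 312.4]
eef_rot: [[0.001, 1.0, -0.001], [1.0, -0.001, 0.0], [0.0, -0.001, -1.0]]
contact_force: [0.2, -0.2, 0.7]
opening: 85.6
gripper_force: 0.0
cam [583.75432779  51.30971715 491.03028885] [-0.0019062  -0.26814392 -0.96337698]
```

View pics/w1.png

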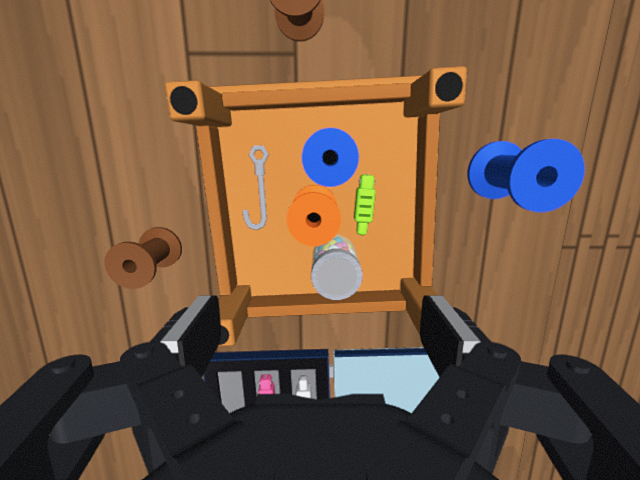

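Wrist view: blue (330,157), orange (313,218), jar lid (336,274), jig (365,205). I fit these as models on the masks.

```bash
cat > fit.py <<'E'
from h import *
from scipy.optimize import minimize
def sil(c,x,y,parts,S=4):
    m=np.zeros((480*2,640*2),np.uint8)
    for z0,z1,R in parts:
        p=proj(c,np.r_[circ(x,y,z0,R),circ(x,y,z1,R)]).astype(np.float32)
        h=cv2.convexHull(p); cv2.fillConvexPoly(m,np.round((h*2+.5)*16).astype(np.int32),255,shift=4)
    return m>0
def fit(c,mask,g,parts):
    M=cv2.resize(mask,None,fx=2,fy=2,interpolation=cv2.INTER_LINEAR)>127
    f=lambda p:-(sil(c,*p,parts)&M).sum()/(sil(c,*p,parts)|M).sum()
    o=minimize(f,g,method='Nelder-Mead',options=dict(initial_simplex=[g,[g[0]+8,g[1]],[g[0],g[1]+8]],xatol=.05))
    return o.x.round(1),round(-o.fun,3)
def spool(z):return [(z,z+7,31),(z+7,z+81,17),(z+81,z+88,31)]
def comp(m,px):
    n,l=cv2.connectedComponents(m);k=l[px[1],px[0]];return ((l==k)&(k>0)).astype(np.uint8)*255
def masks(c):
    hsv=cv2.cvtColor(c['color'],cv2.COLOR_RGB2HSV);
    return dict(blue=cv2.inRange(hsv,(100,150,60),(120,255,255)),orange=cv2.inRange(hsv,(3,195,120),(16,255,255)),
      lime=cv2.inRange(hsv,(32,120,80),(50,255,255)),grey=cv2.inRange(hsv,(0,0,100),(180,40,255)))
def close(m):return cv2.morphologyEx(m,cv2.MORPH_CLOSE,np.ones((11,11),np.uint8))
E
cat > m1.py <<'E'
from fit import *
c=dict(np.load('w1.npz'));m=masks(c)
print(cv2.cvtColor(c['color'],cv2.COLOR_RGB2HSV)[[225,195,190,274],[300,315,280,336]])
def seg(k,px):
    n,l,s,_=cv2.connectedComponentsWithStats(m[k]);w=close(((l==l[px[1],px[0]])*255).astype(np.uint8));print(k,s[l[px[1],px[0]]]);return w
print(fit(c,seg('blue',(345,157)),(594,39),spool(28)))
print(fit(c,seg('orange',(300,225)),(575,-29),spool(28)))
print(fit(c,seg('grey',(336,274)),(602,-98),[(98,116,31)]), 'lid')
w=seg('lime',(365,195));ys,xs=np.nonzero(w);b=cv2.boxPoints(cv2.minAreaRect(np.c_[xs,ys].astype(np.float32)))
print('jig box',back(c,b,46).round(1).tolist(),back(c,[(xs.mean(),ys.mean())],46))
legs=back(c,[(184,100),(449,87)],138);print(legs)
E
python3 m1.py
```

```text
[[ 12 204 240]
 [ 13 207 239]
 [ 15 170 220]
 [130   4 173]]
blue [ 302  128   56   58 2388]
(array([593.6,  42.1]), np.float64(0.943))
orange [ 287  185   54   61 2413]
(array([575.2, -25.8]), np.float64(0.964))
grey [ 312  240   50   60 2119]
(array([602.6, -93.6]), np.float64(0.92)) lid
lime [354 175  22  60 935]
jig box [[625.8, -59.5, 46.0], [632.4, 20.4, 46.0], [656.9, 17.7, 46.0], [651.6, -62.4, 46.0]] [[642.05899949 -18.14653079  46.        ]]
[[450.82525494  96.74770549 138.        ]
 [707.16378037 108.19235594 138.        ]]
```

```bash
python3 -m creep '{"xyz":[[0.017,0.1,0],[0.017,0.098,0],[0,0,-0.14],[0,0,-0.14],[0,0,-0.14],[0,0,-0.14],[0,0,-0.06],[0,0,0],[0,0,0]],"rot":[[0,0,0],[0,0,0],[0,0,0],[0,0,0],[0,0,0],[0,0,0],[0,0,0],[0,0,0],[0,0,0]],"fingers":[-1,-1,-1,-1,-1,-1,-1,-1,-1]}' 30
python3 - <<'E'
from fit import *
c=r.read_camera('wrist');cv2.imwrite('pics/w2.png',c['color'][...,::-1])
print(r.get_state()['tcp_pos'])
E
```

```text
t: 2.9
tcp_pos: [594.2, 41.9, 127.6]
eef_rot: [[-0.001, 1.0, 0.001], [1.0, 0.001, 0.0], [-0.0, 0.001, -1.0]]
contact_force: [-0.7, -0.0, 0.7]
opening: 85.5
gripper_force: 0.0
[595.1631188   41.52325925 128.46389026]
```

View pics/w2.png

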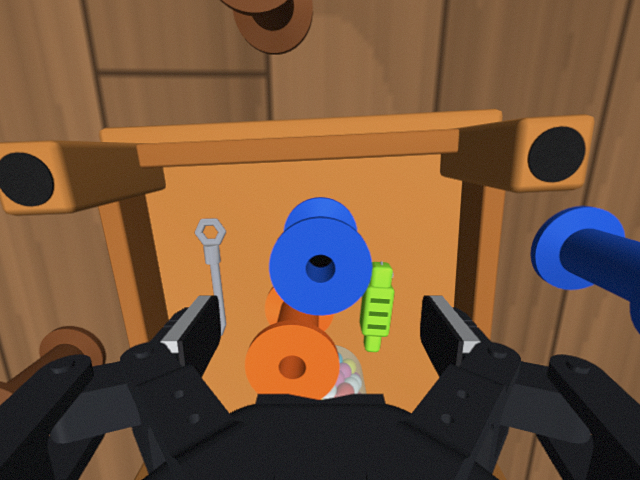

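The spool sits centred between the fingers (320,267). Descend and grip.

```bash
python3 -m creep '{"xyz":[[0,0,-0.06],[0,0,-0.055],[0,0,0],[0,0,0],[0,0,0],[0,0,0],[0,0,0],[0,0,0],[0,0,0],[0,0,0]],"rot":[[0,0,0],[0,0,0],[0,0,0],[0,0,0],[0,0,0],[0,0,0],[0,0,0],[0,0,0],[0,0,0],[0,0,0]],"fingers":[-1,-1,-1,-1,1,1,1,1,1,1]}' 30
python3 - <<'E'
from fit import *
c=r.read_camera('wrist');m=masks(c)['blue'];ys,xs=np.nonzero(m[:, 230:400]);print(len(xs),xs.min()+230,xs.max()+230,ys.min(),ys.max())
for x,y in[(595,42),(595,38),(595,46)]: print(proj(c,circ(x,y,116,31)).min(0),proj(c,circ(x,y,116,31)).max(0))
cv2.imwrite('pics/w3.png',c['color'][...,::-1])
E
```

```text
t: 3.95
tcp_pos: [594.3, 40.6, 92.0]
eef_rot: [[0.001, 1.0, -0.0], [1.0, -0.001, -0.0], [-0.0, -0.0, -1.0]]
contact_force: [-0.1, 0.3, -0.3]
opening: 0.3
gripper_force: 0.0
9257 259 381 203 344
[259.44422287 230.10775626] [384.00064515 345.51452434]
[259.83227487 238.26916387] [383.60600444 352.24102839]
[259.05015742 221.83445658] [384.40141722 338.7095846 ]
```

View pics/w3.png

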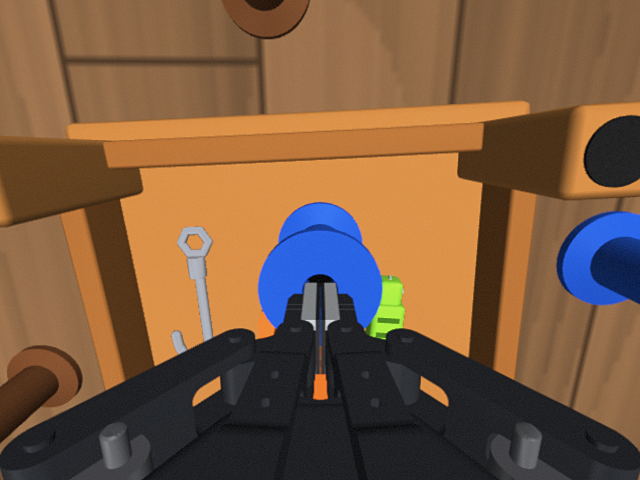

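Run:
```python
from fit import *
s=r.get_state();print(s['tcp_pos'],s['contact_force'],s['opening'],s['joint_pos'])
c=r.read_camera('wrist');p=np.array(s['tcp_pos'])
for d in(-25,0,10,20,30,50):print(d,proj(c,p+[0,0,d]))
print(fit(c,masks(c)['blue'],(594,42),spool(28)),'cam',-c['R'].T@c['t'])
for n in ['scene','top']:
    d=r.read_camera(n);q=proj(d,p)[0].astype(int);print(q)
    v=d['color'][max(q[1]-60,0):q[1]+60,q[0]-80:q[0]+80].copy()
    cv2.imwrite(f'pics/{n}4.png',cv2.resize(v,None,fx=5,fy=5,interpolation=cv2.INTER_CUBIC)[...,::-1])
```

```text
[594.30402171  40.60372726  91.91463866] [-0.35778574  0.30117794 -0.32801105] 0.2453540084729272 [-3.80935078e+00  2.29653993e+01 -4.89169933e+00  6.21474612e+01
 -4.02044153e-04  8.62748945e+01]
-25 [[320.38607205 261.44556115]]
0 [[320.38120675 275.66310354]]
10 [[320.37890642 282.41069853]]
20 [[320.37635357 289.91830504]]
30 [[320.37350408 298.32246208]]
50 [[320.36668024 318.55317886]]
(array([594.2,  42. ]), np.float64(0.463)) cam [594.36515059 110.06978452 270.58472386]
[335 221]
[305 233]
```

View pics/scene4.png

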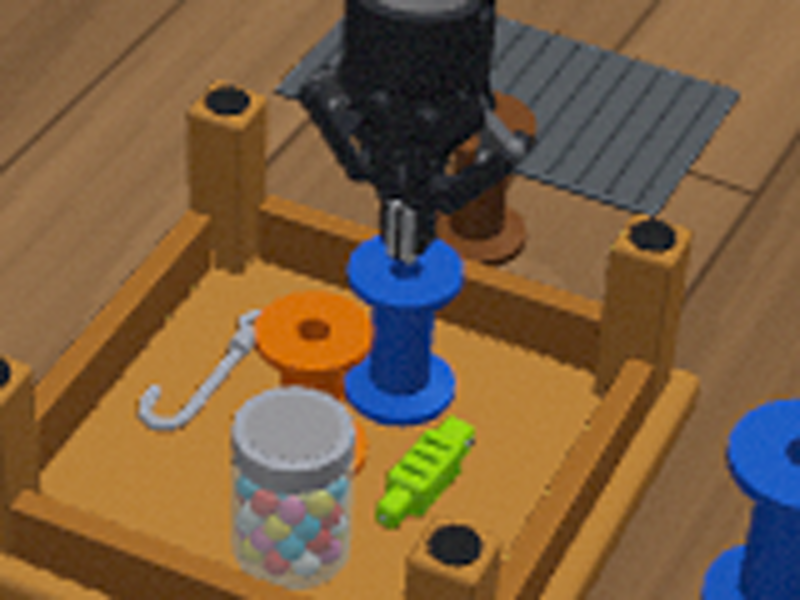

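The scene crop shows the shut fingertips (405,262) above the blue flange, though z is reported as 92. So the real tip is higher than reported, and I'll measure by how much.

Run:
```python
from fit import *
p=np.array([594.3,40.6,0]);c=r.read_camera('scene');w=r.read_camera('wrist')
print('scene tip px target', 335+5/5, 221-38/5)
for z in(92,105,110,115,120,125,130):print(z,proj(c,p+[0,0,z]).round(1),'wrist edge +11/0/-11',[proj(w,p+[0,a,z])[0,1].round(1) for a in(11,0,-11)])
```

```text
scene tip px target 336.0 213.4
92 [[335.2 221.3]] wrist edge +11/0/-11 [np.float64(257.3), np.float64(275.8), np.float64(293.6)]
105 [[335.4 217.6]] wrist edge +11/0/-11 [np.float64(265.1), np.float64(284.7), np.float64(303.6)]
110 [[335.5 216.2]] wrist edge +11/0/-11 [np.float64(268.4), np.float64(288.5), np.float64(307.9)]
115 [[335.5 214.8]] wrist edge +11/0/-11 [np.float64(271.9), np.float64(292.4), np.float64(312.3)]
120 [[335.6 213.4]] wrist edge +11/0/-11 [np.float64(275.5), np.float64(296.7), np.float64(317.1)]
125 [[335.7 211.9]] wrist edge +11/0/-11 [np.float64(279.5), np.float64(301.2), np.float64(322.1)]
130 [[335.8 210.5]] wrist edge +11/0/-11 [np.float64(283.6), np.float64(305.9), np.float64(327.4)]
```

View pics/top4.png

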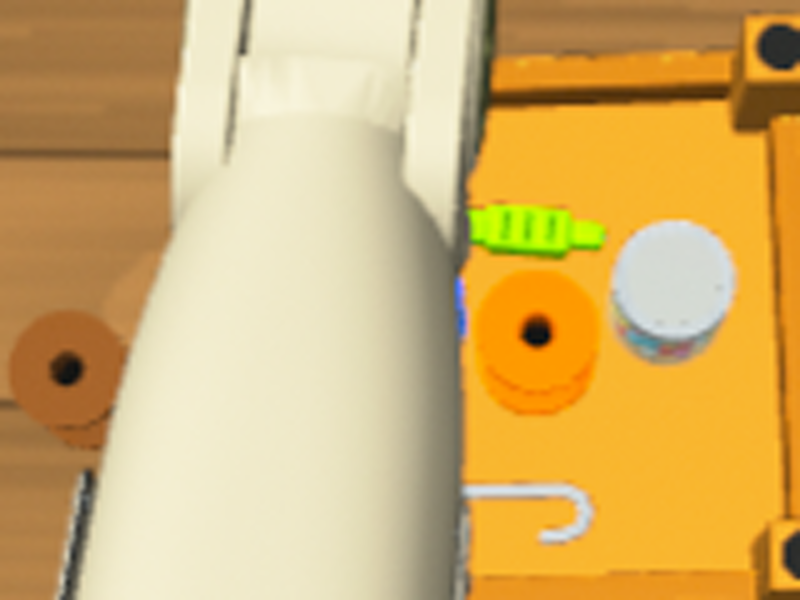

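The tips really are at about z 119 (scene row 213.4), so reported z reads roughly 27 mm too low. Open, go about 32 mm lower, and grip again.

```bash
python3 -m creep '{"xyz":[[0,0,0.02],[0,0,0],[0,0,0],[0,0,0],[0,0,0],[0,0,0],[0,0,0]],"rot":[[0,0,0],[0,0,0],[0,0,0],[0,0,0],[0,0,0],[0,0,0],[0,0,0]],"fingers":[-1,-1,-1,-1,-1,-1,-1]}' 30
python3 -m creep '{"xyz":[[0,0,-0.04],[0,0,-0.04],[0,0,-0.04],[0,0,0],[0,0,0],[0,0,0],[0,0,0],[0,0,0]],"rot":[[0,0,0],[0,0,0],[0,0,0],[0,0,0],[0,0,0],[0,0,0],[0,0,0],[0,0,0]],"fingers":[-1,-1,-1,-1,1,1,1,1]}' 30
python3 - <<'E'
from fit import *
for n in ['scene','wrist']:
    d=r.read_camera(n);cv2.imwrite(f'pics/{n}5.png',d['color'][...,::-1])
v=cv2.imread('pics/scene5.png')[160:280,255:415]
cv2.imwrite('pics/scene5.png',cv2.resize(v,None,fx=5,fy=5,interpolation=cv2.INTER_CUBIC))
E
```

```text
t: 4.95
tcp_pos: [594.3, 40.6, 97.9]
eef_rot: [[0.001, 1.0, -0.0], [1.0, -0.001, -0.0], [-0.0, -0.0, -1.0]]
contact_force: [-0.1, -0.1, 1.0]
opening: 85.3
gripper_force: 0.0
t: 5.75
tcp_pos: [594.8, 40.6, 62.5]
eef_rot: [[0.001, 1.0, 0.001], [1.0, -0.001, -0.0], [-0.0, 0.001, -1.0]]
contact_force: [-0.2, -0.3, 1.0]
opening: 60.1
gripper_force: 32.6
```

View pics/scene5.png

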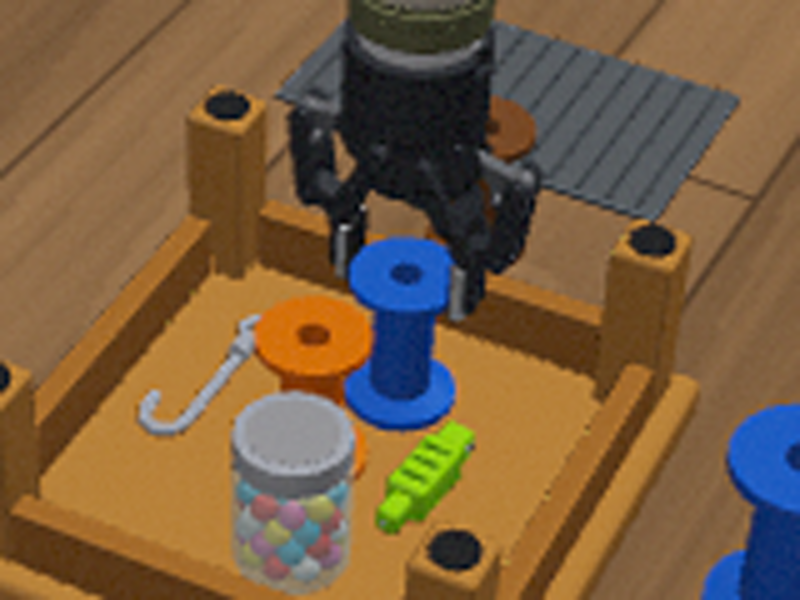

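Gripped at 60 mm and 33 N, with the spool still upright. Lift it, turn 90° and carry it above the far mat slot (593,359).

```bash
python3 -m creep '{"xyz":[[0,0,0.07],[0,0,0.13],[0,0,0.13],[0,0,0.13],[0,0,0],[0,0,0]],"rot":[[0,0,0],[0,0,0],[0,0,0],[0,0,0],[0,0,0],[0,0,0]],"fingers":[1,1,1,1,1,1]}' 30
python3 -m creep '{"xyz":[[0,0.0965,0],[0,0.0965,0],[0,0.0965,0],[0,0.0965,0],[0,0.0965,0],[0,0.0965,0],[0,0.0965,0],[0,0.0965,0],[0,0.0965,0],[0,0.0965,0],[0,0.0965,0],[0,0,0]],"rot":[[0,0,0.091],[0,0,0.091],[0,0,0.091],[0,0,0.091],[0,0,0.091],[0,0,0.091],[0,0,0.091],[0,0,0.091],[0,0,0.091],[0,0,0.091],[0,0,0.091],[0,0,0]],"fingers":[1,1,1,1,1,1,1,1,1,1,1,1]}'
```

```text
t: 6.45
tcp_pos: [595.2, 40.6, 201.2]
eef_rot: [[0.001, 1.0, 0.003], [1.0, -0.001, -0.0], [-0.0, 0.003, -1.0]]
contact_force: [-0.6, 0.9, -2.0]
opening: 60.4
gripper_force: 32.9
t: 7.65
tcp_pos: [592.7, 362.2, 196.9]
eef_rot: [[-1.0, -0.006, -0.004], [-0.006, 1.0, -0.0], [0.004, -0.0, -1.0]]
contact_force: [0.5, 0.3, -0.5]
opening: 60.6
gripper_force: 32.8
```

```bash
python3 -m creep '{"xyz":[[0,0,-0.13],[0,0,-0.13],[0,0,-0.13],[0,0,-0.08],[0,0,0],[0,0,0]],"rot":[[0,0,0],[0,0,0],[0,0,0],[0,0,0],[0,0,0],[0,0,0]],"fingers":[1,1,1,1,1,1]}'
python3 - <<'E'
from fit import *
d=r.read_camera('scene');m=masks(d)['blue']
n,l,s,ce=cv2.connectedComponentsWithStats(m)
print([(a[:5].tolist()) for a in s[1:] if a[4]>150])
p=r.get_state()['tcp_pos'];print(p)
for z in (4,8,12,16,20,24,28):
    q=np.r_[proj(d,circ(p[0],p[1],z,31)),proj(d,circ(p[0],p[1],z+88,31))];print(z,q.min(0).round(1),q.max(0).round(1))
E
```

```text
t: 8.25
tcp_pos: [593.7, 358.1, 58.2]
eef_rot: [[-1.0, 0.001, -0.002], [0.001, 1.0, -0.001], [0.002, -0.001, -1.0]]
contact_force: [-0.0, -0.6, 0.3]
opening: 60.6
gripper_force: 32.9
[[220, 65, 15, 17, 181], [371, 153, 23, 34, 382], [585, 167, 55, 67, 1439], [396, 241, 37, 52, 1268], [247, 321, 106, 82, 369]]
[594.88974395 358.77716385  59.81238241]
4 [370.3 158.1] [392.8 192.2]
8 [370.4 157. ] [392.9 191.2]
12 [370.6 156. ] [393.1 190.2]
16 [370.7 154.9] [393.3 189.2]
20 [370.8 153.8] [393.4 188.2]
24 [370.9 152.8] [393.6 187.2]
28 [371.  151.7] [393.7 186.2]
```

```bash
python3 -m creep '{"xyz":[[0,0,-0.03],[0,0,-0.02],[0,0,0],[0,0,-0.005],[0,0,-0.005],[0,0,-0.005],[0,0,0]],"rot":[[0,0,0],[0,0,0],[0,0,0],[0,0,0],[0,0,0],[0,0,0],[0,0,0]],"fingers":[1,1,1,1,1,1,1]}'
```

```text
t: 9.0
tcp_pos: [594.3, 359.0, 39.3]
eef_rot: [[-1.0, -0.0, -0.0], [-0.0, 1.0, 0.0], [0.0, 0.0, -1.0]]
contact_force: [-0.3, -0.2, -1.3]
opening: 60.2
gripper_force: 32.9
```

```bash
python3 -m creep '{"xyz":[[0,0,-0.004],[0,0,0]],"rot":[[0,0,0],[0,0,0]],"fingers":[1,1]}'; python3 -m creep '{"xyz":[[0,0,-0.004],[0,0,0]],"rot":[[0,0,0],[0,0,0]],"fingers":[1,1]}'
```

```text
t: 9.2
tcp_pos: [594.6, 359.1, 38.5]
eef_rot: [[-1.0, -0.0, 0.0], [-0.0, 1.0, 0.0], [-0.0, 0.0, -1.0]]
contact_force: [-0.1, -0.5, 0.8]
opening: 60.2
gripper_force: 32.9
t: 9.4
tcp_pos: [594.9, 359.1, 38.5]
eef_rot: [[-1.0, -0.0, 0.002], [-0.0, 1.0, 0.0], [-0.002, 0.0, -1.0]]
contact_force: [-1.1, -2.3, 5.9]
opening: 60.6
gripper_force: 33.3
```

```bash
python3 -m creep '{"xyz":[[0,0,0],[0,0,0],[0,0,0],[0,0,0],[0,0,0.07],[0,0,0.12],[0,0,0.13],[0,0,0.13],[0,0,0.1],[0,0,0]],"rot":[[0,0,0],[0,0,0],[0,0,0],[0,0,0],[0,0,0],[0,0,0],[0,0,0],[0,0,0],[0,0,0],[0,0,0]],"fingers":[-0.85,-0.85,-0.85,-0.85,-0.85,-1,-1,-1,-1,-1]}'
python3 -m creep '{"xyz":[[-0.006,-0.117,0],[-0.006,-0.117,0],[-0.006,-0.117,0],[-0.006,-0.117,0],[-0.006,-0.117,0],[-0.006,-0.117,0],[-0.006,-0.117,0],[-0.006,-0.117,0],[-0.006,-0.117,0],[-0.006,-0.117,0],[-0.006,-0.117,0],[0,0,0]],"rot":[[0,0,-0.091],[0,0,-0.091],[0,0,-0.091],[0,0,-0.091],[0,0,-0.091],[0,0,-0.091],[0,0,-0.091],[0,0,-0.091],[0,0,-0.091],[0,0,-0.091],[0,0,-0.091],[0,0,0]],"fingers":[-1,-1,-1,-1,-1,-1,-1,-1,-1,-1,-1,-1]}'
python3 - <<'E'
from fit import *
d=r.read_camera('scene');print('blue on mat',fit(d,comp(masks(d)['blue'],(379,160)),(594,359),spool(4)))
c=r.read_camera('wrist')
np.savez('w1.npz',**{k:np.array(v) for k,v in c.items()});m=masks(c);p=r.get_state()['tcp_pos'];print(p)
for k,g,pt in(('orange',(575.2,-25.8),spool(28)),('grey',(602.6,-93.6),[(98,116,31)])):
    q=proj(c,[*g,116])[0].astype(int);print(k,q,fit(c,close(comp(m[k],(q[0]+12,q[1]+8))),g,pt))
E
```

```text
t: 10.4
tcp_pos: [596.8, 360.2, 208.1]
eef_rot: [[-1.0, -0.0, 0.009], [-0.0, 1.0, 0.004], [-0.009, 0.004, -1.0]]
contact_force: [0.3, 0.7, 0.0]
opening: 85.5
gripper_force: 0.0
t: 11.6
tcp_pos: [574.1, -30.8, 201.1]
eef_rot: [[0.009, 1.0, -0.001], [1.0, -0.009, -0.001], [-0.001, -0.001, -1.0]]
contact_force: [-0.5, 0.4, -0.2]
opening: 85.3
gripper_force: 0.0
blue on mat (array([594.7, 360.4]), np.float64(0.907))
[574.13079631 -27.62671648 201.32927367]
orange [321 233] (array([575.5, -26.1]), np.float64(0.952))
grey [353 309] (array([602.7, -93.5]), np.float64(0.919))
```

```bash
python3 -m creep '{"xyz":[[0.005,0.006,0],[0,0,-0.13],[0,0,-0.13],[0,0,-0.1],[0,0,-0.06],[0,0,-0.04],[0,0,0],[0,0,0]],"rot":[[0,0,0],[0,0,0],[0,0,0],[0,0,0],[0,0,0],[0,0,0],[0,0,0],[0,0,0]],"fingers":[-1,-1,-1,-1,-1,-1,-1,-1]}'
```

```text
t: 12.5
tcp_pos: [576.7, -24.6, 64.8]
eef_rot: [[0.0, 1.0, 0.001], [1.0, -0.0, -0.0], [-0.0, 0.001, -1.0]]
contact_force: [-0.2, -0.5, 0.5]
opening: 84.9
gripper_force: 0.0
```

```bash
python3 -m creep '{"xyz":[[-0.004,-0.004,-0.007],[0,0,0],[0,0,0],[0,0,0],[0,0,0],[0,0,0],[0,0,0]],"rot":[[0,0,0],[0,0,0],[0,0,0],[0,0,0],[0,0,0],[0,0,0],[0,0,0]],"fingers":[-1,-1,1,1,1,1,1]}' 30
```

```text
t: 13.2
tcp_pos: [575.4, -26.7, 62.9]
eef_rot: [[0.002, 1.0, 0.001], [1.0, -0.002, -0.0], [-0.0, 0.001, -1.0]]
contact_force: [-1.0, -0.9, 5.0]
opening: 60.8
gripper_force: 31.5
```

```bash
python3 -m creep '{"xyz":[[0,0,0.07],[0,0,0.13],[0,0,0.13],[0,0,0.13],[0,0,0],[0,0,0]],"rot":[[0,0,0],[0,0,0],[0,0,0],[0,0,0],[0,0,0],[0,0,0]],"fingers":[1,1,1,1,1,1]}' 30
python3 -m creep '{"xyz":[[-0.02,0.116,0],[-0.02,0.116,0],[-0.02,0.116,0],[-0.02,0.116,0],[-0.02,0.116,0],[-0.02,0.116,0],[-0.02,0.116,0],[-0.02,0.116,0],[-0.02,0.116,0],[-0.02,0.116,0],[-0.02,0.116,0],[0,0,0]],"rot":[[0,0,0.091],[0,0,0.091],[0,0,0.091],[0,0,0.091],[0,0,0.091],[0,0,0.091],[0,0,0.091],[0,0,0.091],[0,0,0.091],[0,0,0.091],[0,0,0.091],[0,0,0]],"fingers":[1,1,1,1,1,1,1,1,1,1,1,1]}'
python3 -m creep '{"xyz":[[0,0,0],[0,0,-0.13],[0,0,-0.13],[0,0,-0.13],[0,0,-0.08],[0,0,-0.02],[0,0,0],[0,0,0]],"rot":[[0,0,0],[0,0,0],[0,0,0],[0,0,0],[0,0,0],[0,0,0],[0,0,0],[0,0,0]],"fingers":[1,1,1,1,1,1,1,1]}'
```

```text
t: 13.8
tcp_pos: [575.5, -26.6, 200.7]
eef_rot: [[0.001, 1.0, 0.002], [1.0, -0.001, -0.0], [-0.0, 0.002, -1.0]]
contact_force: [0.1, -0.1, -1.3]
opening: 60.1
gripper_force: 33.0
t: 15.0
tcp_pos: [506.5, 359.6, 197.0]
eef_rot: [[-1.0, -0.007, -0.004], [-0.007, 1.0, -0.001], [0.004, -0.001, -1.0]]
contact_force: [0.7, -0.3, -1.1]
opening: 60.4
gripper_force: 33.0
t: 15.8
tcp_pos: [510.0, 356.2, 54.3]
eef_rot: [[-1.0, 0.001, 0.002], [0.001, 1.0, 0.001], [-0.002, 0.001, -1.0]]
contact_force: [0.3, 0.5, -0.7]
opening: 60.3
gripper_force: 33.0
```

```bash
python3 -m creep '{"xyz":[[0,0,-0.03],[0,0,-0.015],[0,0,0]],"rot":[[0,0,0],[0,0,0],[0,0,0]],"fingers":[1,1,1]}' | grep -E 'tcp|force'; for i in 1; do python3 -m creep '{"xyz":[[0,0,-0.004],[0,0,0]],"rot":[[0,0,0],[0,0,0]],"fingers":[1,1]}'| grep -E 'tcp|force'; done;  python3 -m creep '{"xyz":[[0,0,-0.004],[0,0,0]],"rot":[[0,0,0],[0,0,0]],"fingers":[1,1]}' | grep -E 'tcp|force'
```

```text
tcp_pos: [508.7, 356.4, 39.2]
contact_force: [-0.1, 0.3, 0.0]
gripper_force: 33.1
tcp_pos: [509.2, 356.5, 39.0]
contact_force: [-1.2, -1.5, 1.8]
gripper_force: 33.2
tcp_pos: [509.4, 356.7, 38.9]
contact_force: [-2.5, -0.2, 8.4]
gripper_force: 33.7
```

```bash
python3 -m creep '{"xyz":[[0,0,0],[0,0,0],[0,0,0],[0,0,0],[0,0,0.07],[0,0,0.12],[0,0,0.13],[0,0,0.13],[0,0,0.1],[0,0,0]],"rot":[[0,0,0],[0,0,0],[0,0,0],[0,0,0],[0,0,0],[0,0,0],[0,0,0],[0,0,0],[0,0,0],[0,0,0]],"fingers":[-0.85,-0.85,-0.85,-0.85,-0.85,-1,-1,-1,-1,-1]}'
python3 -m creep '{"xyz":[[0.026,-0.125,0],[0.026,-0.125,0],[0.026,-0.125,0],[0.026,-0.125,0],[0.026,-0.125,0],[0.026,-0.125,0],[0.026,-0.125,0],[0.026,-0.125,0],[0.026,-0.125,0],[0.026,-0.125,0],[0.026,-0.125,0],[0.026,-0.125,0]],"rot":[[0,0,-0.083],[0,0,-0.083],[0,0,-0.083],[0,0,-0.083],[0,0,-0.083],[0,0,-0.083],[0,0,-0.083],[0,0,-0.083],[0,0,-0.083],[0,0,-0.083],[0,0,-0.083],[0,0,-0.083]],"fingers":[-1,-1,-1,-1,-1,-1,-1,-1,-1,-1,-1,-1]}'
python3 -m creep '{"xyz":[[0,0,0],[0,0,-0.13],[0,0,-0.1],[0,0,0],[0,0,0]],"rot":[[0,0,0],[0,0,0],[0,0,0],[0,0,0],[0,0,0]],"fingers":[-1,-1,-1,-1,-1]}'
python3 - <<'E'
from fit import *
c=r.read_camera('wrist');m=masks(c);p=r.get_state()['tcp_pos'];print(p)
g=(602.6,-93.6);q=proj(c,[*g,116])[0].astype(int);print(q,fit(c,close(comp(m['grey'],(q[0],q[1]-8))),g,[(98,116,31)]))
cv2.imwrite('pics/w6.png',c['color'][...,::-1])
E
```

```text
t: 17.5
tcp_pos: [511.3, 357.7, 207.4]
eef_rot: [[-1.0, -0.0, 0.008], [-0.0, 1.0, 0.004], [-0.008, 0.004, -1.0]]
contact_force: [1.0, 0.8, 0.3]
opening: 85.1
gripper_force: 0.0
t: 18.7
tcp_pos: [602.1, -95.1, 200.8]
eef_rot: [[-0.001, 1.0, -0.001], [1.0, 0.001, 0.0], [0.0, -0.001, -1.0]]
contact_force: [1.5, 0.1, 0.4]
opening: 85.7
gripper_force: 0.0
t: 19.2
tcp_pos: [601.6, -92.9, 132.6]
eef_rot: [[-0.007, 1.0, -0.002], [1.0, 0.007, 0.001], [0.001, -0.002, -1.0]]
contact_force: [0.7, 0.1, 0.1]
opening: 85.4
gripper_force: 0.0
[602.80480628 -93.22298344 133.96824476]
[321 266] (array([602.8, -94.5]), np.float64(0.956))
```

View pics/w6.png

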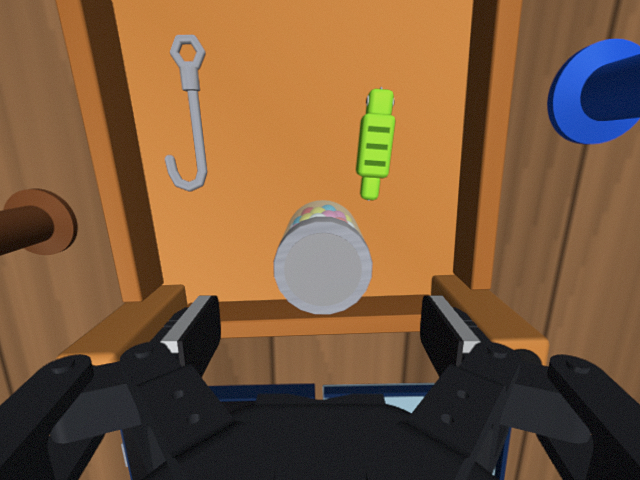

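```bash
python3 -m creep '{"xyz":[[0,-0.003,-0.1],[0,0,-0.1],[0,0,-0.04],[0,0,0],[0,0,0],[0,0,0],[0,0,0],[0,0,0],[0,0,0],[0,0,0]],"rot":[[0,0,0],[0,0,0],[0,0,0],[0,0,0],[0,0,0],[0,0,0],[0,0,0],[0,0,0],[0,0,0],[0,0,0]],"fingers":[-1,-1,-1,-1,-1,1,1,1,1,1]}' 50
```

```text
t: 20.25
tcp_pos: [603.6, -94.9, 63.3]
eef_rot: [[-0.006, 1.0, 0.003], [1.0, 0.006, -0.001], [-0.001, 0.003, -1.0]]
contact_force: [-1.2, 0.2, 6.1]
opening: 60.0
gripper_force: 53.3
```

```bash
python3 -m creep '{"xyz":[[0,0,0.07],[0,0,0.13],[0,0,0.13],[0,0,0.13],[0,0,0],[0,0,0]],"rot":[[0,0,0],[0,0,0],[0,0,0],[0,0,0],[0,0,0],[0,0,0]],"fingers":[1,1,1,1,1,1]}' 50
python3 -m creep '{"xyz":[[-0.05,0.124,0],[-0.05,0.124,0],[-0.05,0.124,0],[-0.05,0.124,0],[-0.05,0.124,0],[-0.05,0.124,0],[-0.05,0.124,0],[-0.05,0.124,0],[-0.05,0.124,0],[-0.05,0.124,0],[-0.05,0.124,0],[-0.05,0.124,0]],"rot":[[0,0,0.083],[0,0,0.083],[0,0,0.083],[0,0,0.083],[0,0,0.083],[0,0,0.083],[0,0,0.083],[0,0,0.083],[0,0,0.083],[0,0,0.083],[0,0,0.083],[0,0,0.083]],"fingers":[1,1,1,1,1,1,1,1,1,1,1,1]}'
python3 -m creep '{"xyz":[[0,0,0],[0,0,-0.13],[0,0,-0.13],[0,0,-0.13],[0,0,-0.08],[0,0,-0.02],[0,0,0],[0,0,0]],"rot":[[0,0,0],[0,0,0],[0,0,0],[0,0,0],[0,0,0],[0,0,0],[0,0,0],[0,0,0]],"fingers":[1,1,1,1,1,1,1,1]}'
```

```text
t: 20.85
tcp_pos: [603.1, -94.7, 200.2]
eef_rot: [[-0.006, 1.0, 0.003], [1.0, 0.006, -0.001], [-0.001, 0.003, -1.0]]
contact_force: [0.3, -0.2, -4.4]
opening: 60.0
gripper_force: 55.7
t: 22.05
tcp_pos: [420.4, 352.5, 196.8]
eef_rot: [[-1.0, -0.006, -0.003], [-0.006, 1.0, -0.002], [0.003, -0.002, -1.0]]
contact_force: [0.4, 0.3, -2.5]
opening: 59.9
gripper_force: 55.5
t: 22.85
tcp_pos: [423.2, 352.0, 52.9]
eef_rot: [[-1.0, 0.0, 0.001], [0.0, 1.0, 0.001], [-0.001, 0.001, -1.0]]
contact_force: [-0.7, -0.4, -2.5]
opening: 59.9
gripper_force: 55.8
```

```bash
python3 -m creep '{"xyz":[[0,0,-0.025],[0,0,-0.013],[0,0,0]],"rot":[[0,0,0],[0,0,0],[0,0,0]],"fingers":[1,1,1]}' | grep -E 'tcp|force'; python3 -m creep '{"xyz":[[0,0,-0.004],[0,0,0]],"rot":[[0,0,0],[0,0,0]],"fingers":[1,1]}'| grep -E 'tcp|force'
```

```text
tcp_pos: [422.3, 351.7, 40.5]
contact_force: [-0.5, 0.3, -3.0]
gripper_force: 55.8
tcp_pos: [422.5, 352.0, 39.6]
contact_force: [0.5, -0.9, -2.6]
gripper_force: 55.8
```

```bash
python3 -m creep '{"xyz":[[0,0,-0.003],[0,0,0]],"rot":[[0,0,0],[0,0,0]],"fingers":[1,1]}'| grep -E 'tcp|force'; python3 -m creep '{"xyz":[[0,0,-0.003],[0,0,0]],"rot":[[0,0,0],[0,0,0]],"fingers":[1,1]}'| grep -E 'tcp|force'
```

```text
tcp_pos: [422.9, 352.0, 39.5]
contact_force: [-1.1, -1.0, 3.6]
gripper_force: 56.5
tcp_pos: [423.1, 352.0, 39.4]
contact_force: [-2.1, -2.9, 10.4]
gripper_force: 57.3
```

```bash
python3 -m creep '{"xyz":[[0,0,0],[0,0,0],[0,0,0],[0,0,0],[0,0,0.07],[0,0,0.12],[0,0,0.13],[0,0,0.13],[0,0,0.1],[0,0,0]],"rot":[[0,0,0],[0,0,0],[0,0,0],[0,0,0],[0,0,0],[0,0,0],[0,0,0],[0,0,0],[0,0,0],[0,0,0]],"fingers":[-0.85,-0.85,-0.85,-0.85,-0.85,-1,-1,-1,-1,-1]}'
python3 -m creep '{"xyz":[[0.061,-0.103,0],[0.061,-0.103,0],[0.061,-0.103,0],[0.061,-0.103,0],[0.061,-0.103,0],[0.061,-0.103,0],[0.061,-0.103,0],[0.061,-0.103,0],[0.061,-0.103,0],[0.061,-0.103,0],[0.061,-0.103,0],[0.061,-0.103,0]],"rot":[[0,0,-0.087],[0,0,-0.087],[0,0,-0.087],[0,0,-0.087],[0,0,-0.087],[0,0,-0.087],[0,0,-0.087],[0,0,-0.087],[0,0,-0.087],[0,0,-0.087],[0,0,-0.087],[0,0,-0.087]],"fingers":[-1,-1,-1,-1,-1,-1,-1,-1,-1,-1,-1,-1]}'
python3 -m creep '{"xyz":[[0,0,0],[0,0,-0.13],[0,0,-0.1],[0,0,0],[0,0,0]],"rot":[[0,0,0],[0,0,0],[0,0,0],[0,0,0],[0,0,0]],"fingers":[-1,-1,-1,-1,-1]}'
cat > jig.py <<'E'
from fit import *
import sys
def bar(zt,c,n):
    m=masks(c)['lime'];k,l,s,ce=cv2.connectedComponentsWithStats(m);i=1+s[1:,4].argmax()
    w=((l==i)*255).astype(np.uint8);w=close(w)
    # rectify onto plane z=zt at 0.5 mm/px, then keep the wide middle
    ctr=back(c,[ce[i]],zt)[0];g=np.arange(-60,60,.5);X,Y=np.meshgrid(ctr[0]+g,ctr[1]+g)
    q=proj(c,np.c_[X.ravel(),Y.ravel(),np.full(X.size,zt)]).astype(np.float32).reshape(*X.shape,2)
    t=cv2.remap(w,q[...,0],q[...,1],cv2.INTER_LINEAR)
    o=cv2.morphologyEx((t>127).astype(np.uint8),cv2.MORPH_OPEN,cv2.getStructuringElement(cv2.MORPH_ELLIPSE,(41,41)))
    for nm,a in(('all',t>127),('mid',o>0)):
        ys,xs=np.nonzero(a);b=cv2.minAreaRect(np.c_[xs,ys].astype(np.float32))
        print(n,nm,'centre',(ctr[:2]+(np.array(b[0])/2-60)).round(1),'size',(np.array(b[1])/2).round(1),'ang',round(b[2],1))
E
python3 - <<'E'
from jig import *
c=r.read_camera('wrist');print(r.get_state()['tcp_pos'],r.get_state()['eef_rot']);bar(50,c,'w');bar(50,r.read_camera('scene'),'s')
cv2.imwrite('pics/w7.png',c['color'][...,::-1])
d=r.read_camera('scene');m=masks(d)
for k,px,g in(('blue',(379,160),(594,359)),):print(k,fit(d,comp(m[k],px),g,spool(4)))
E
```

```text
t: 24.75
tcp_pos: [424.9, 353.4, 207.5]
eef_rot: [[-1.0, -0.0, 0.007], [-0.0, 1.0, 0.005], [-0.007, 0.005, -1.0]]
contact_force: [0.8, -0.6, -0.2]
opening: 85.4
gripper_force: 0.0
t: 25.95
tcp_pos: [642.3, -20.2, 201.3]
eef_rot: [[0.075, 0.997, -0.002], [0.997, -0.075, 0.0], [0.0, -0.002, -1.0]]
contact_force: [0.4, 0.1, -0.5]
opening: 85.4
gripper_force: 0.0
t: 26.45
tcp_pos: [641.1, -18.3, 133.1]
eef_rot: [[0.068, 0.998, -0.002], [0.998, -0.068, 0.0], [0.0, -0.002, -1.0]]
contact_force: [0.3, -0.5, 1.3]
opening: 85.2
gripper_force: 0.0
[642.31780798 -18.50979942 134.61696579] [[ 6.80166500e-02  9.97683940e-01  7.00235173e-04]
 [ 9.97684185e-01 -6.80166617e-02 -7.12788648e-06]
 [ 4.05162811e-05  6.99098374e-04 -9.99999755e-01]]
w all centre [642.7 -19.5] size [80.3 23.8] ang 86.8
w mid centre [642.9 -18.7] size [55.  23.6] ang 86.1
s all centre [646.2 -30. ] size [92.2 32. ] ang 88.6
s mid centre [646.4 -28.2] size [73. 31.] ang 90.0
blue (array([594.8, 360.5]), np.float64(0.899))
```

View pics/w7.png

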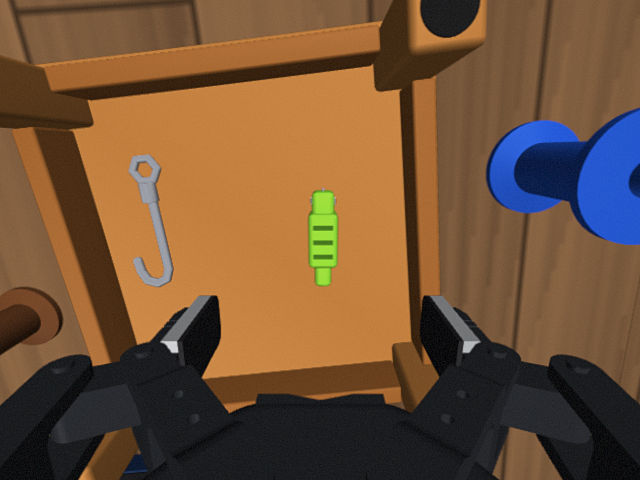

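Jig bar measured at (642.9,-18.7), at 86°, and it lines up between the fingers (323,240). Descend partly open and feel for the stool surface to get the true tip height.

```bash
python3 -m creep '{"xyz":[[0.003,0,-0.13],[0,0,-0.13],[0,0,-0.08],[0,0,-0.03],[0,0,0],[0,0,0],[0,0,0]],"rot":[[0,0,0],[0,0,0],[0,0,0],[0,0,0],[0,0,0],[0,0,0],[0,0,0]],"fingers":[-0.1,-0.1,-0.1,-0.1,-0.1,-0.1,-0.1]}' 30
python3 - <<'E'
from jig import *
c=r.read_camera('scene');v=c['color'][150:270,270:430];cv2.imwrite('pics/s8.png',cv2.resize(v,None,fx=5,fy=5,interpolation=cv2.INTER_CUBIC)[...,::-1])
p=np.array(r.get_state()['tcp_pos']);print(p)
for z in (28,40,52):print(z,(proj(c,[[p[0],p[1],z]])[0]-[270,150])*5)
E
```

```text
t: 27.3
tcp_pos: [644.8, -19.2, 25.1]
eef_rot: [[0.069, 0.998, 0.004], [0.998, -0.069, -0.001], [-0.0, 0.004, -1.0]]
contact_force: [-0.2, 0.1, -0.5]
opening: 47.2
gripper_force: 0.0
[644.62440912 -19.15057918  24.87822968]
28 [351.85165061 540.19345561]
40 [352.97043352 524.35153474]
52 [354.10284282 508.31653725]
```

View pics/s8.png

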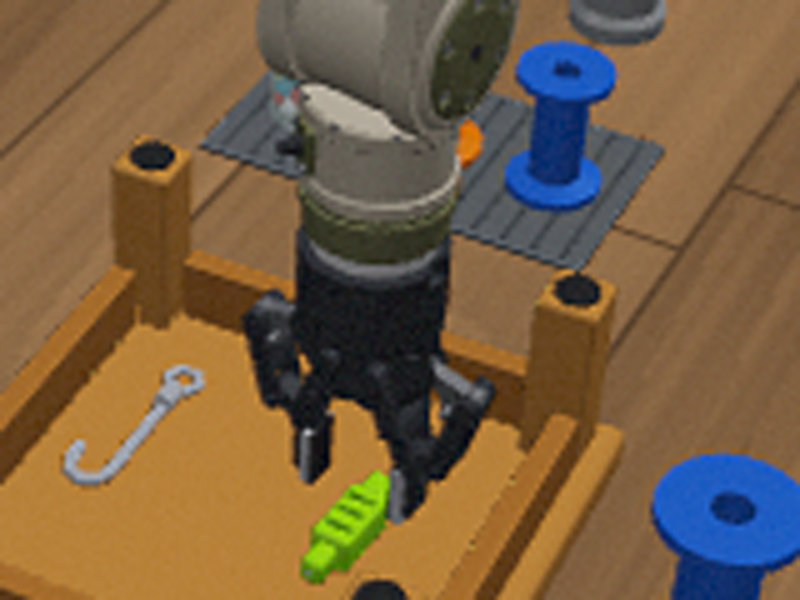

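Tips at (315,480) and (400,520) straddle the jig, at a true z of about 57. I want tips at about 38, so go down 18 mm and close.

```bash
python3 -m creep '{"xyz":[[-0.004,0.001,-0.03],[0,0,-0.03],[0,0,0],[0,0,0],[0,0,0],[0,0,0],[0,0,0],[0,0,0]],"rot":[[0,0,0],[0,0,0],[0,0,0],[0,0,0],[0,0,0],[0,0,0],[0,0,0],[0,0,0]],"fingers":[-0.1,-0.1,-0.1,-0.1,1,1,1,1]}' 40
```

```text
t: 28.15
tcp_pos: [642.1, -18.7, 5.1]
eef_rot: [[0.069, 0.998, 0.001], [0.998, -0.069, -0.0], [-0.0, 0.001, -1.0]]
contact_force: [0.1, 0.3, 1.6]
opening: 22.6
gripper_force: 39.7
```

```bash
python3 -m creep '{"xyz":[[0,0,0.07],[0,0,0.13],[0,0,0.13],[0,0,0.13],[0,0,0.1],[0,0,0]],"rot":[[0,0,0],[0,0,0],[0,0,0],[0,0,0],[0,0,0],[0,0,0]],"fingers":[1,1,1,1,1,1]}' 40
python3 -m creep '{"xyz":[[-0.068,-0.11,0],[-0.068,-0.11,0],[-0.068,-0.11,0],[-0.068,-0.11,0],[-0.068,-0.11,0],[-0.068,-0.11,0],[-0.068,-0.11,0],[-0.068,-0.11,0],[-0.068,-0.11,0],[-0.068,-0.11,0],[0,0,0],[0,0,0]],"rot":[[0,0,0.0045],[0,0,0.0045],[0,0,0.0045],[0,0,0.0045],[0,0,0.0045],[0,0,0.0045],[0,0,0.0045],[0,0,0.0045],[0,0,0.0045],[0,0,0.0045],[0,0,0],[0,0,0]],"fingers":[1,1,1,1,1,1,1,1,1,1,1,1]}'
python3 - <<'E'
from jig import *
c=r.read_camera('wrist');print(r.get_state()['tcp_pos']);np.savez('w9.npz',**{k:np.array(v) for k,v in c.items()})
v=c['color'].copy();cv2.polylines(v,[np.round(proj(c,[[457,-299,22],[457,-399,22],[417,-399,22],[417,-299,22]])).astype(int)],True,(0,255,255),1)
cv2.imwrite('pics/w9.png',v[...,::-1])
E
```

```text
t: 28.75
tcp_pos: [644.6, -19.0, 178.2]
eef_rot: [[0.069, 0.998, 0.009], [0.998, -0.069, -0.001], [-0.001, 0.009, -1.0]]
contact_force: [0.7, -0.4, -0.8]
opening: 22.7
gripper_force: 39.5
t: 29.95
tcp_pos: [436.8, -348.8, 171.6]
eef_rot: [[0.001, 1.0, -0.001], [1.0, -0.001, 0.002], [0.002, -0.001, -1.0]]
contact_force: [0.7, 1.0, -0.7]
opening: 23.1
gripper_force: 39.6
[ 437.33143012 -348.1148969   171.81034722]
```

View pics/w9.png

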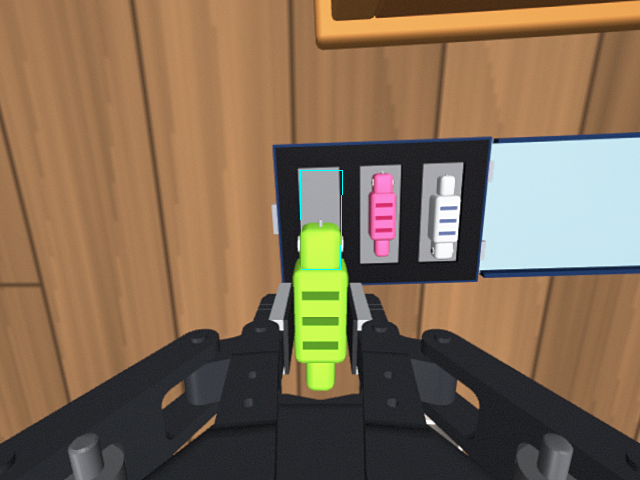

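Run:
```python
from fit import *
c=dict(np.load('w9.npz'));im=c['color'].astype(int)
hsv=cv2.cvtColor(c['color'],cv2.COLOR_RGB2HSV)
m=((hsv[...,2]>105)&(hsv[...,2]<175)&(hsv[...,1]<50)).astype(np.uint8);m[:155]=0;m[275:]=0;m[:,:290]=0;m[:,480:]=0
n,l,s,_=cv2.connectedComponentsWithStats(m)
print(hsv[200,310],hsv[200,350],hsv[250,370])
for i in range(1,n):
    if s[i,4]>400:
        ys,xs=np.nonzero(l==i);b=cv2.boxPoints(cv2.minAreaRect(np.c_[xs,ys].astype(np.float32)))
        for z in(16,22):
            w=back(c,b,z);print(i,s[i].tolist(),z,w[:,:2].round(1).tolist(),w.mean(0).round(1))
```

```text
[116  10 171] [84 34 38] [110   5 167]
1 [419, 162, 44, 100, 1609] 16 [[538.5, -392.4], [535.7, -289.6], [573.3, -291.7], [579.3, -394.7]] [ 556.7 -342.1   16. ]
1 [419, 162, 44, 100, 1609] 22 [[536.7, -390.4], [534.0, -289.5], [570.9, -291.5], [576.8, -392.6]] [ 554.6 -341.    22. ]
2 [360, 165, 41, 99, 1635] 16 [[475.1, -294.3], [513.8, -294.4], [520.3, -394.8], [478.3, -394.8]] [ 496.9 -344.6   16. ]
2 [360, 165, 41, 99, 1635] 22 [[474.4, -294.1], [512.4, -294.1], [518.8, -392.7], [477.5, -392.7]] [ 495.8 -343.4   22. ]
3 [298, 167, 42, 62, 2070] 16 [[414.4, -296.9], [454.3, -295.9], [456.8, -356.0], [415.0, -357.1]] [ 435.1 -326.5   16. ]
3 [298, 167, 42, 62, 2070] 22 [[414.8, -296.6], [454.0, -295.6], [456.5, -354.6], [415.4, -355.7]] [ 435.2 -325.6   22. ]
```

```bash
python3 -m creep '{"xyz":[[0,0.005,0],[0,0,-0.13],[0,0,-0.13],[0,0,-0.13],[0,0,-0.12],[0,0,0],[0,0,0]],"rot":[[0,0,0.027],[0,0,0],[0,0,0],[0,0,0],[0,0,0],[0,0,0],[0,0,0]],"fingers":[1,1,1,1,1,1,1]}' 40
```

```text
t: 30.7
tcp_pos: [438.0, -345.6, 19.6]
eef_rot: [[-0.046, 0.999, -0.001], [0.999, 0.046, 0.002], [0.002, -0.001, -1.0]]
contact_force: [-0.2, 0.3, -0.2]
opening: 23.0
gripper_force: 39.6
```

```bash
python3 -m creep '{"xyz":[[-0.004,-0.004,-0.04],[0,0,-0.03],[0,0,0],[0,0,0]],"rot":[[0,0,0],[0,0,0],[0,0,0],[0,0,0]],"fingers":[1,1,1,1]}' 40 | grep -E 'tcp|force'
python3 -m creep '{"xyz":[[0,0,-0.006],[0,0,0]],"rot":[[0,0,0],[0,0,0]],"fingers":[1,1]}' | grep -E 'tcp|force'
```

```text
tcp_pos: [436.6, -348.5, -1.0]
contact_force: [0.3, 0.0, -1.7]
gripper_force: 39.6
tcp_pos: [436.7, -348.5, -2.9]
contact_force: [-0.1, -0.5, -0.2]
gripper_force: 39.6
```

```bash
python3 -m creep '{"xyz":[[0,0,-0.005],[0,0,0]],"rot":[[0,0,0],[0,0,0]],"fingers":[1,1]}' | grep -E 'tcp|force'
python3 - <<'E'
from jig import *
bar(38,r.read_camera('wrist'),'w')
E
```

```text
tcp_pos: [436.5, -348.3, -4.7]
contact_force: [-0.1, -0.2, -0.9]
gripper_force: 39.6
w all centre [ 436.5 -349.2] size [24.2 82. ] ang 2.9
w mid centre [ 436.4 -348.5] size [24.  58.5] ang 2.6
```

```bash
python3 -m creep '{"xyz":[[0,0.003,-0.004],[0,0,0]],"rot":[[0,0,0],[0,0,0]],"fingers":[1,1]}' | grep -E 'tcp|force'
python3 -m creep '{"xyz":[[0,0,-0.004],[0,0,0]],"rot":[[0,0,0],[0,0,0]],"fingers":[1,1]}' | grep -E 'tcp|force'
```

```text
tcp_pos: [436.4, -347.2, -6.0]
contact_force: [-1.1, -0.0, -0.8]
gripper_force: 39.6
tcp_pos: [436.6, -347.4, -7.0]
contact_force: [-0.0, -0.3, 0.0]
gripper_force: 39.7
```

```bash
python3 -m creep '{"xyz":[[0,0,-0.003],[0,0,0]],"rot":[[0,0,0],[0,0,0]],"fingers":[1,1]}' | grep -E 'tcp|force'
python3 -m creep '{"xyz":[[0,0,-0.003],[0,0,0]],"rot":[[0,0,0],[0,0,0]],"fingers":[1,1]}' | grep -E 'tcp|force'
```

```text
tcp_pos: [436.6, -347.5, -7.0]
contact_force: [-1.4, 1.4, 6.5]
gripper_force: 40.5
tcp_pos: [436.7, -347.5, -7.0]
contact_force: [-3.2, 3.3, 13.9]
gripper_force: 41.2
```

```bash
python3 -m creep '{"xyz":[[0,0,0],[0,0,0],[0,0,0],[0,0,0],[0,0,0.07],[0,0,0.12],[0,0,0.13],[0,0,0.13],[0,0,0.13],[0,0,0.12],[0,0,0]],"rot":[[0,0,0],[0,0,0],[0,0,0],[0,0,0],[0,0,0],[0,0,0],[0,0,0],[0,0,0],[0,0,0],[0,0,0],[0,0,0]],"fingers":[0,0,0,0,0,0,0,0,-1,-1,-1]}'
python3 - <<'E'
from jig import *
bar(38,r.read_camera('wrist'),'w')
E
python3 -m creep '{"xyz":[[-0.003,0.1457,0],[-0.003,0.1457,0],[-0.003,0.1457,0],[-0.003,0.1457,0],[-0.003,0.1457,0],[-0.003,0.1457,0],[-0.003,0.1457,0],[-0.003,0.1457,0]],"rot":[[0,0,0.0607],[0,0,0.0607],[0,0,0.0607],[0,0,0.0607],[0,0,0.0607],[0,0,0.0607],[0,0,0.0607],[0,0,0.0607]],"fingers":[-1,-1,-1,-1,-1,-1,-1,-1]}'
python3 - <<'E'
from h import *
c=r.read_camera('top');m=cv2.inRange(cv2.cvtColor(c['color'],cv2.COLOR_RGB2HSV),(32,120,80),(50,255,255));print('lime top',back(c,np.argwhere(m)[:,::-1].mean(0),38))
E
```

```text
t: 33.45
tcp_pos: [438.7, -349.7, 206.8]
eef_rot: [[-0.044, 0.999, 0.007], [0.999, 0.044, -0.007], [-0.007, 0.006, -1.0]]
contact_force: [-0.3, -0.5, 0.8]
opening: 83.4
gripper_force: 0.0
w all centre [ 436.3 -348.7] size [24. 80.] ang 3.0
w mid centre [ 436.3 -347.3] size [24. 55.] ang 3.2
t: 34.3
tcp_pos: [428.1, 4.1, 199.6]
eef_rot: [[-0.725, 0.689, -0.002], [0.689, 0.725, 0.001], [0.002, -0.001, -1.0]]
contact_force: [0.7, -0.3, -0.1]
opening: 85.5
gripper_force: 0.0
lime top [[ 437.53398352 -349.86703775   38.        ]]
```

```bash
python3 -m creep '{"xyz":[[-0.002,0.145,0],[-0.002,0.145,0],[-0.002,0.145,0],[-0.002,0.145,0],[-0.002,0.145,0],[-0.002,0.145,0],[-0.002,0.145,0],[-0.002,0.145,0],[0,0,0],[0,0,0]],"rot":[[0,0,0.06],[0,0,0.06],[0,0,0.06],[0,0,0.06],[0,0,0.06],[0,0,0.06],[0,0,0.06],[0,0,0.06],[0,0,0],[0,0,0]],"fingers":[-1,-1,-1,-1,-1,-1,-1,-1,-1,-1]}'
python3 - <<'E'
from fit import *
c=r.read_camera('wrist');s=r.get_state();print(s['tcp_pos']);m=masks(c)
q=proj(c,[423,352,92])[0].astype(int);print('jar',q,fit(c,close(comp(m['grey'],(q[0],q[1]))),(423,352),[(74,92,31)]))
q=proj(c,[509,356.5,92])[0].astype(int);print('orange',q,fit(c,close(comp(m['orange'],(q[0]+15,q[1]+10))),(509,356.5),spool(4)))
E
```

```text
t: 35.35
tcp_pos: [423.4, 350.5, 199.1]
eef_rot: [[-1.0, 0.008, -0.003], [0.008, 1.0, -0.002], [0.003, -0.002, -1.0]]
contact_force: [0.1, -0.1, -0.3]
opening: 85.1
gripper_force: 0.0
[423.66554681 349.62745493 199.57187816]
jar [320 229] (array([401.4, 378.1]), np.float64(0.206))
orange [325 318] (array([510.4, 358.2]), np.float64(0.935))
```

```bash
python3 -m creep '{"xyz":[[0,0.005,0],[0,0,-0.13],[0,0,-0.13],[0,0,-0.13],[0,0,-0.08],[0,0,-0.06],[0,0,0],[0,0,0],[0,0,0]],"rot":[[0,0,0],[0,0,0],[0,0,0],[0,0,0],[0,0,0],[0,0,0],[0,0,0],[0,0,0],[0,0,0]],"fingers":[-1,-1,-1,-1,-1,-1,-1,-1,-1]}'
```

```text
t: 36.3
tcp_pos: [425.8, 351.8, 43.7]
eef_rot: [[-1.0, 0.011, 0.002], [0.011, 1.0, 0.001], [-0.002, 0.001, -1.0]]
contact_force: [0.6, -0.1, 0.8]
opening: 85.1
gripper_force: 0.0
```

```bash
python3 -m creep '{"xyz":[[-0.008,0.001,-0.013],[0,0,0],[0,0,0]],"rot":[[0,0,0],[0,0,0],[0,0,0]],"fingers":[-1,-1,-1]}'|grep tcp
python3 -m creep '{"xyz":[[0,0,0],[0,0,0],[0,0,0],[0,0,0],[0,0,0],[0,0,0]],"rot":[[0,0,0],[0,0,0],[0,0,0],[0,0,0],[0,0,0],[0,0,0]],"fingers":[1,1,1,1,1,1]}' 50
```

```text
tcp_pos: [422.2, 352.2, 38.7]
t: 37.2
tcp_pos: [422.4, 352.1, 38.9]
eef_rot: [[-1.0, 0.01, 0.001], [0.01, 1.0, 0.0], [-0.001, 0.0, -1.0]]
contact_force: [-0.1, -1.8, 6.1]
opening: 60.3
gripper_force: 53.6
```

```bash
python3 -m creep '{"xyz":[[0,0,0.07],[0,0,0.13],[0,0,0.13],[0,0,0.13],[0,0,0.08],[0,0,0]],"rot":[[0,0,0],[0,0,0],[0,0,0],[0,0,0],[0,0,0],[0,0,0]],"fingers":[1,1,1,1,1,1]}' 50 | grep tcp
python3 -m creep '{"xyz":[[0.05,-0.124,0],[0.05,-0.124,0],[0.05,-0.124,0],[0.05,-0.124,0],[0.05,-0.124,0],[0.05,-0.124,0],[0.05,-0.124,0],[0.05,-0.124,0],[0.05,-0.124,0],[0.05,-0.124,0],[0.05,-0.124,0],[0.05,-0.124,0]],"rot":[[0,0,-0.083],[0,0,-0.083],[0,0,-0.083],[0,0,-0.083],[0,0,-0.083],[0,0,-0.083],[0,0,-0.083],[0,0,-0.083],[0,0,-0.083],[0,0,-0.083],[0,0,-0.083],[0,0,-0.083]],"fingers":[1,1,1,1,1,1,1,1,1,1,1,1]}' |grep tcp
python3 -m creep '{"xyz":[[0,0,0],[0,0,-0.13],[0,0,-0.13],[0,0,-0.1],[0,0,0],[0,0,0],[0,0,0]],"rot":[[0,0,0],[0,0,0],[0,0,0],[0,0,0],[0,0,0],[0,0,0],[0,0,0]],"fingers":[1,1,1,1,1,1,1]}'
```

```text
tcp_pos: [424.0, 353.3, 203.7]
tcp_pos: [601.5, -95.6, 197.4]
t: 39.7
tcp_pos: [603.2, -94.4, 93.8]
eef_rot: [[0.003, 1.0, 0.002], [1.0, -0.003, -0.001], [-0.001, 0.002, -1.0]]
contact_force: [0.9, 0.3, -2.5]
opening: 60.0
gripper_force: 55.7
```

```bash
python3 -m creep '{"xyz":[[0,0,-0.06],[0,0,-0.03],[0,0,0],[0,0,0]],"rot":[[0,0,0],[0,0,0],[0,0,0],[0,0,0]],"fingers":[1,1,1,1]}' 50 | grep -E 'tcp|force'
python3 -m creep '{"xyz":[[0,0,-0.005],[0,0,0]],"rot":[[0,0,0],[0,0,0]],"fingers":[1,1]}' | grep -E 'tcp|force'
```

```text
tcp_pos: [602.6, -94.4, 66.2]
contact_force: [-0.2, 0.4, -2.4]
gripper_force: 55.9
tcp_pos: [602.6, -94.5, 64.4]
contact_force: [-0.3, -0.4, -3.2]
gripper_force: 55.9
```

```bash
python3 -m creep '{"xyz":[[0.001,0,-0.004],[0,0,0]],"rot":[[0,0,0],[0,0,0]],"fingers":[1,1]}' | grep -E 'tcp|force'
python3 -m creep '{"xyz":[[0,0,-0.003],[0,0,0]],"rot":[[0,0,0],[0,0,0]],"fingers":[1,1]}' | grep -E 'tcp|force'
```

```text
tcp_pos: [602.8, -94.5, 63.0]
contact_force: [0.2, 0.3, -1.7]
gripper_force: 56.1
tcp_pos: [602.8, -94.6, 63.0]
contact_force: [-1.8, 0.1, 2.9]
gripper_force: 56.7
```

```bash
python3 -m creep '{"xyz":[[0,0,0],[0,0,0],[0,0,0],[0,0,0],[0,0,0.07],[0,0,0.12],[0,0,0.13],[0,0,0.12],[0,0,0]],"rot":[[0,0,0],[0,0,0],[0,0,0],[0,0,0],[0,0,0],[0,0,0],[0,0,0],[0,0,0],[0,0,0]],"fingers":[-0.85,-0.85,-0.85,-0.85,-0.85,-1,-1,-1,-1]}'|grep tcp
python3 - <<'E'
from fit import *
c=r.read_camera('wrist');m=masks(c);g=(602.6,-93.6);q=proj(c,[*g,116])[0].astype(int);print(q,fit(c,close(comp(m['grey'],(q[0],q[1]-8))),g,[(98,116,31)]))
E
python3 -m creep '{"xyz":[[-0.026,0.125,0],[-0.026,0.125,0],[-0.026,0.125,0],[-0.026,0.125,0],[-0.026,0.125,0],[-0.026,0.125,0],[-0.026,0.125,0],[-0.026,0.125,0],[-0.026,0.125,0],[-0.026,0.125,0],[-0.026,0.125,0],[-0.026,0.125,0]],"rot":[[0,0,0.083],[0,0,0.083],[0,0,0.083],[0,0,0.083],[0,0,0.083],[0,0,0.083],[0,0,0.083],[0,0,0.083],[0,0,0.083],[0,0,0.083],[0,0,0.083],[0,0,0.083]],"fingers":[-1,-1,-1,-1,-1,-1,-1,-1,-1,-1,-1,-1]}'|grep tcp
python3 -m creep '{"xyz":[[0,0,0],[0,0,-0.13],[0,0,-0.13],[0,0,-0.13],[0,0,-0.08],[0,0,0],[0,0,0],[0,0,0]],"rot":[[0,0,0],[0,0,0],[0,0,0],[0,0,0],[0,0,0],[0,0,0],[0,0,0],[0,0,0]],"fingers":[-1,-1,-1,-1,-1,-1,-1,-1]}'
```

```text
tcp_pos: [605.6, -95.2, 199.8]
[315 235] (array([602. , -95.3]), np.float64(0.951))
tcp_pos: [507.7, 356.8, 192.0]
t: 43.65
tcp_pos: [510.1, 355.9, 54.3]
eef_rot: [[-1.0, 0.011, 0.002], [0.011, 1.0, 0.001], [-0.002, 0.001, -1.0]]
contact_force: [0.7, 0.3, 0.0]
opening: 85.6
gripper_force: 0.0
```

```bash
python3 -m creep '{"xyz":[[0,0.001,-0.03],[0,0,-0.02],[0,0,0],[0,0,0]],"rot":[[0,0,0],[0,0,0],[0,0,0],[0,0,0]],"fingers":[-1,-1,-1,-1]}'|grep tcp
python3 -m creep '{"xyz":[[0.001,0,0],[0,0,0],[0,0,0],[0,0,0],[0,0,0],[0,0,0],[0,0,0]],"rot":[[0,0,0],[0,0,0],[0,0,0],[0,0,0],[0,0,0],[0,0,0],[0,0,0]],"fingers":[-1,1,1,1,1,1,1]}' 30
```

```text
tcp_pos: [508.7, 355.9, 37.6]
t: 44.75
tcp_pos: [509.5, 356.1, 38.3]
eef_rot: [[-1.0, 0.01, 0.001], [0.01, 1.0, 0.001], [-0.001, 0.001, -1.0]]
contact_force: [-0.3, 0.0, 5.1]
opening: 60.3
gripper_force: 32.4
```

```bash
python3 -m creep '{"xyz":[[0,0,0.07],[0,0,0.13],[0,0,0.13],[0,0,0.13],[0,0,0.08],[0,0,0]],"rot":[[0,0,0],[0,0,0],[0,0,0],[0,0,0],[0,0,0],[0,0,0]],"fingers":[1,1,1,1,1,1]}' 30 | grep tcp
python3 -m creep '{"xyz":[[0.02,-0.116,0],[0.02,-0.116,0],[0.02,-0.116,0],[0.02,-0.116,0],[0.02,-0.116,0],[0.02,-0.116,0],[0.02,-0.116,0],[0.02,-0.116,0],[0.02,-0.116,0],[0.02,-0.116,0],[0.02,-0.116,0],[0,0,0]],"rot":[[0,0,-0.09],[0,0,-0.09],[0,0,-0.09],[0,0,-0.09],[0,0,-0.09],[0,0,-0.09],[0,0,-0.09],[0,0,-0.09],[0,0,-0.09],[0,0,-0.09],[0,0,-0.09],[0,0,0]],"fingers":[1,1,1,1,1,1,1,1,1,1,1,1]}' |grep tcp
python3 -m creep '{"xyz":[[0,0,0],[0,0,-0.13],[0,0,-0.13],[0,0,-0.1],[0,0,0],[0,0,0],[0,0,0]],"rot":[[0,0,0],[0,0,0],[0,0,0],[0,0,0],[0,0,0],[0,0,0],[0,0,0]],"fingers":[1,1,1,1,1,1,1]}'
```

```text
tcp_pos: [511.0, 357.0, 203.5]
tcp_pos: [574.9, -30.7, 197.2]
t: 47.25
tcp_pos: [576.5, -26.4, 93.5]
eef_rot: [[-0.007, 1.0, 0.003], [1.0, 0.007, -0.0], [-0.0, 0.003, -1.0]]
contact_force: [0.9, -0.6, -0.4]
opening: 60.3
gripper_force: 33.0
```

```bash
python3 -m creep '{"xyz":[[-0.001,0,-0.06],[0,0,-0.03],[0,0,0],[0,0,0]],"rot":[[0,0,0],[0,0,0],[0,0,0],[0,0,0]],"fingers":[1,1,1,1]}' | grep -E 'tcp|force'
python3 -m creep '{"xyz":[[0,0,-0.006],[0,0,0]],"rot":[[0,0,0],[0,0,0]],"fingers":[1,1]}' | grep -E 'tcp|force'
python3 -m creep '{"xyz":[[0,0,-0.003],[0,0,0]],"rot":[[0,0,0],[0,0,0]],"fingers":[1,1]}' | grep -E 'tcp|force'
```

```text
tcp_pos: [575.3, -26.9, 65.5]
contact_force: [-0.3, -0.4, -0.6]
gripper_force: 33.0
tcp_pos: [575.3, -26.9, 63.4]
contact_force: [0.6, 0.7, -0.6]
gripper_force: 33.0
tcp_pos: [575.2, -26.9, 62.4]
contact_force: [0.8, -0.3, 1.3]
gripper_force: 33.1
```

```bash
python3 -m creep '{"xyz":[[0,0,-0.002],[0,0,0],[0,0,0],[0,0,0],[0,0,0],[0,0,0],[0,0,0.07],[0,0,0.12],[0,0,0.13],[0,0,0.12],[0,0,0]],"rot":[[0,0,0],[0,0,0],[0,0,0],[0,0,0],[0,0,0],[0,0,0],[0,0,0],[0,0,0],[0,0,0],[0,0,0],[0,0,0]],"fingers":[1,1,-0.85,-0.85,-0.85,-0.85,-0.85,-1,-1,-1,-1]}'|grep tcp
python3 - <<'E'
from fit import *
c=r.read_camera('wrist');m=masks(c);g=(575.2,-25.8);q=proj(c,[*g,116])[0].astype(int);print(q,fit(c,close(comp(m['orange'],(q[0]+12,q[1]+8))),g,spool(28)))
E
python3 -m creep '{"xyz":[[0.006,0.117,0],[0.006,0.117,0],[0.006,0.117,0],[0.006,0.117,0],[0.006,0.117,0],[0.006,0.117,0],[0.006,0.117,0],[0.006,0.117,0],[0.006,0.117,0],[0.006,0.117,0],[0.006,0.117,0],[0,0,0]],"rot":[[0,0,0.091],[0,0,0.091],[0,0,0.091],[0,0,0.091],[0,0,0.091],[0,0,0.091],[0,0,0.091],[0,0,0.091],[0,0,0.091],[0,0,0.091],[0,0,0.091],[0,0,0]],"fingers":[-1,-1,-1,-1,-1,-1,-1,-1,-1,-1,-1,-1]}'|grep tcp
python3 -m creep '{"xyz":[[0,0,0],[0,0,-0.13],[0,0,-0.13],[0,0,-0.13],[0,0,-0.08],[0,0,0],[0,0,0],[0,0,0]],"rot":[[0,0,0],[0,0,0],[0,0,0],[0,0,0],[0,0,0],[0,0,0],[0,0,0],[0,0,0]],"fingers":[-1,-1,-1,-1,-1,-1,-1,-1]}'
```

```text
tcp_pos: [578.0, -27.4, 199.1]
[315 236] (array([576.1, -26.7]), np.float64(0.975))
tcp_pos: [593.2, 363.2, 190.3]
t: 51.2
tcp_pos: [596.2, 359.2, 54.6]
eef_rot: [[-1.0, -0.006, 0.003], [-0.006, 1.0, 0.001], [-0.003, 0.001, -1.0]]
contact_force: [-0.4, 0.2, -0.7]
opening: 85.6
gripper_force: 0.0
```

```bash
python3 -m creep '{"xyz":[[-0.001,0,-0.03],[0,0,-0.022],[0,0,0],[0,0,0]],"rot":[[0,0,0],[0,0,0],[0,0,0],[0,0,0]],"fingers":[-1,-1,-1,-1]}'|grep tcp
python3 -m creep '{"xyz":[[0,0,0],[0,0,0],[0,0,0],[0,0,0],[0,0,0],[0,0,0],[0,0,0]],"rot":[[0,0,0],[0,0,0],[0,0,0],[0,0,0],[0,0,0],[0,0,0],[0,0,0]],"fingers":[-1,1,1,1,1,1,1]}' 30
```

```text
tcp_pos: [594.1, 359.2, 36.5]
t: 52.3
tcp_pos: [594.8, 359.4, 37.4]
eef_rot: [[-1.0, -0.007, 0.001], [-0.007, 1.0, 0.001], [-0.001, 0.001, -1.0]]
contact_force: [0.4, -0.9, 4.6]
opening: 60.2
gripper_force: 32.9
```

```bash
python3 -m creep '{"xyz":[[0,0,0.07],[0,0,0.13],[0,0,0.13],[0,0,0.13],[0,0,0.08],[0,0,0]],"rot":[[0,0,0],[0,0,0],[0,0,0],[0,0,0],[0,0,0],[0,0,0]],"fingers":[1,1,1,1,1,1]}' 30 | grep tcp
python3 -m creep '{"xyz":[[0,-0.0966,0],[0,-0.0966,0],[0,-0.0966,0],[0,-0.0966,0],[0,-0.0966,0],[0,-0.0966,0],[0,-0.0966,0],[0,-0.0966,0],[0,-0.0966,0],[0,-0.0966,0],[0,-0.0966,0],[0,0,0]],"rot":[[0,0,-0.091],[0,0,-0.091],[0,0,-0.091],[0,0,-0.091],[0,0,-0.091],[0,0,-0.091],[0,0,-0.091],[0,0,-0.091],[0,0,-0.091],[0,0,-0.091],[0,0,-0.091],[0,0,0]],"fingers":[1,1,1,1,1,1,1,1,1,1,1,1]}' |grep tcp
python3 -m creep '{"xyz":[[0,0,0],[0,0,-0.13],[0,0,-0.13],[0,0,-0.1],[0,0,0],[0,0,0],[0,0,0]],"rot":[[0,0,0],[0,0,0],[0,0,0],[0,0,0],[0,0,0],[0,0,0],[0,0,0]],"fingers":[1,1,1,1,1,1,1]}'
```

```text
tcp_pos: [596.1, 360.1, 203.0]
tcp_pos: [593.4, 37.3, 196.5]
t: 54.8
tcp_pos: [595.7, 41.1, 92.6]
eef_rot: [[-0.007, 1.0, 0.003], [1.0, 0.007, -0.0], [-0.0, 0.003, -1.0]]
contact_force: [-1.1, -0.9, -0.7]
opening: 60.4
gripper_force: 32.9
```

```bash
python3 -m creep '{"xyz":[[-0.001,-0.001,-0.06],[0,0,-0.03],[0,0,0],[0,0,0]],"rot":[[0,0,0],[0,0,0],[0,0,0],[0,0,0]],"fingers":[1,1,1,1]}' | grep -E 'tcp|force'
python3 -m creep '{"xyz":[[0,0,-0.006],[0,0,0]],"rot":[[0,0,0],[0,0,0]],"fingers":[1,1]}' | grep -E 'tcp|force'
python3 -m creep '{"xyz":[[0,0,-0.003],[0,0,0]],"rot":[[0,0,0],[0,0,0]],"fingers":[1,1]}' | grep -E 'tcp|force'
```

```text
tcp_pos: [594.5, 40.2, 64.6]
contact_force: [-0.5, 0.3, 0.5]
gripper_force: 32.9
tcp_pos: [594.4, 40.1, 62.5]
contact_force: [0.5, 0.4, -0.9]
gripper_force: 32.9
tcp_pos: [594.4, 40.1, 61.4]
contact_force: [-0.2, 0.5, 0.2]
gripper_force: 33.0
```

```bash
python3 -m creep '{"xyz":[[0,0,-0.003],[0,0,0],[0,0,0],[0,0,0],[0,0,0],[0,0,0],[0,0,0.07],[0,0,0.12],[0,0,0.13],[0,0,0.12],[0,0,0]],"rot":[[0,0,0],[0,0,0],[0,0,0],[0,0,0],[0,0,0],[0,0,0],[0,0,0],[0,0,0],[0,0,0],[0,0,0],[0,0,0]],"fingers":[1,1,-0.85,-0.85,-0.85,-0.85,-0.85,-1,-1,-1,-1]}'|grep tcp
python3 -m creep '{"xyz":[[0,-0.1,0.13],[-0.02,-0.1,0.13],[-0.02,0,0.11],[0,0,0],[0,0,0]],"rot":[[0,0,0],[0,0,0],[0,0,0],[0,0,0],[0,0,0]],"fingers":[-1,-1,-1,-1,-1]}'|grep -E 'tcp|^t'
python3 - <<'E'
from fit import *
c=r.read_camera('wrist');m=masks(c);
for k,g,dx,pt in(('blue',(593.6,42.1),15,spool(28)),('orange',(575.2,-25.8),15,spool(28)),('grey',(602.6,-93.6),0,[(98,116,31)])):
    q=proj(c,[*g,116])[0].astype(int);print(k,fit(c,close(comp(m[k],(q[0]+dx,q[1]))),g,pt))
cv2.imwrite('pics/w10.png',c['color'][...,::-1]);d=r.read_camera('scene')
cv2.imwrite('pics/s10.png',d['color'][...,::-1])
E
```

```text
tcp_pos: [597.3, 40.0, 198.1]
t: 57.2
tcp_pos: [582.5, -20.1, 303.2]
blue (array([593.4,  41.2]), np.float64(0.945))
orange (array([576.1, -26.5]), np.float64(0.961))
grey (array([602. , -94.5]), np.float64(0.921))
```

View pics/s10.png

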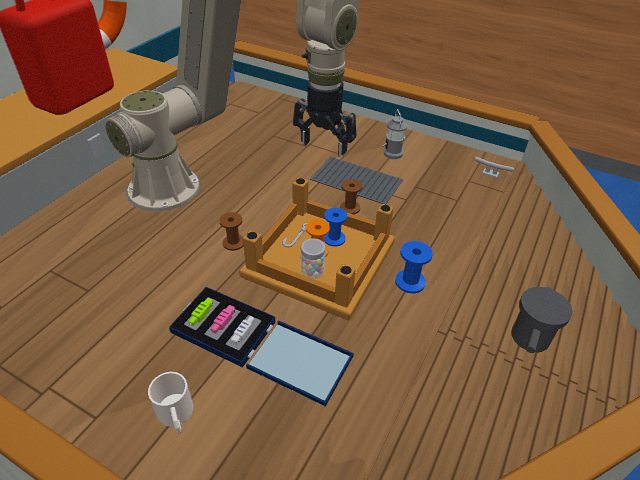

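The final view shows the jig in the groove (202,312), both spools and the jar upright and within about 1 mm of their starting spots, and the mat empty.

```bash
python3 -c "
from station import r
print(r.job_done())"
```

```text
the job is handed in; nothing more can be done
None
```

The job is handed in at about 57 s: the lime jig lies in the empty groove, and both spools and the jar are upright on the stool, each about 1 mm from where it started by the wrist camera.

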